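# Clear the bridge and turn the soundboard blank over

## Robot

A 6-joint arm with a two-finger parallel gripper is mounted at the origin on the work surface. World frame = base frame: x ahead of the robot, y to its left, z up, the work surface at z = 0. Lengths are in m, angles in rad, forces in N, time in s.
With the tool pointing down it reaches from about 0.275 to 0.75 m from the base axis. Payload 10.2 kg.
Tool frame: the origin (TCP) lies at the very end of the fingers, on their centre line; the grasp point (between the pads) lies ctrl.grasp_offset behind it (ctrl.grasp_offset is the distance from the TCP to the grasp point, in m); x points along the fingers, y is the direction in which the jaws open and shut, and the axes are right-handed (so a half turn about x gives the same grasp; the last joint's range is limited). The gripper opens to 88 mm and grips with 3 to 60 N. Pads are 18 mm wide; open, the fingers measure 123 mm over their backs; the gripper's body (75 mm by 187 mm) begins 45 mm behind the grasp point.
Start: joints at [1.026, 0.313, 1.498, -0, 1.331, -0.223], TCP at [0.166, 0.498, 0.239] pointing down, gripper open.
Joint ranges: [-2.94, 2.94], [-0.97, 2.17], [0.19, 2.56], [-1.23, 4.37], [0.02, 3.11], [-2.88, 2.88]. Speed limits (rad/s): [2.39, 2.39, 3.01, 3.14, 3.14, 3.14].

## Interface

Orientations are given as a rotation vector (axis times angle).
In Python, from bench import sensors, eyes, hand_in, ctrl gives the robot as it stands.
- The arm moves only by the tool apply_moves, never from a script. Its arguments are lists of equal length, an entry for each row: "travel": the shift along the tool's x, y, z as a fraction of full scale, a list of three; "turn": the turn about the tool's x as a fraction of full scale; "gripper": the closure, from 0 (fully open) to 1 (shut). In form: {"travel": [[x, y, z], ...], "turn": [turn, ...], "gripper": [gripper, ...]}. A call has 1 to 20 rows; each row shifts and turns the commanded pose from where the row before left it, along the tool's axes as they then stand; what a row does not reach is not made up. Full scale, the value 1, is 0.3 m for a shift and 180 degrees for a turn. A row lasts 1/10 s, in which the tool goes at most 50 mm and 8.59 degrees, less where a joint would pass 70% of its speed; a pose out of reach is approached as far as the arm can. A call with a number of a shift or a turn outside -1 to 1 is refused whole. A call with a gripper value outside its range is refused whole. The fingers move at their own pace and stop on an object; "grip_force" is the grip in N (left out, the last holds). Time passes only in rows, so rows that do not move let the fingers close. It gives the time, the measured TCP pose, the force and the opening at its end, in the units of the state.
- sensors.state(): the state, without advancing time (a new reading comes with each control period).
- eyes.snapshot(name): name is "scene" or "top" or "wrist"; returns the picture (480x640x3 uint8, red, green, blue); there is no depth.
- eyes.get_calibration(name): a dict with "fov_y" (degrees; the focal length in pixels is half the picture's height over the tangent of half this angle, whatever the lens; pixels are square), "cx", "cy" (the principal point, pixels), "extrinsics" (4x4, takes a point from camera to world coordinates). Camera axes: x right, y down, z forward; pixel columns grow to the right and rows downward; lengths in m; the calibration is good to about 2 mm. The wrist camera is an equidistant fisheye: a pixel r from the principal point sees the ray r / f radians off the axis. A picture is of the moment at which its call begins: read the wrist's pose just before it. get_calibration takes no time and is no camera call; for the wrist camera it gives the pose at the moment of the call.
- hand_in(): hands the job in, once; it reports no verdict.
The state is a dict: "time_s": time; "q": joint angles; "joint_velocities": joint speeds; "joint_torque": joint torques, N m; "ee_pos": TCP position; "tcp_rot": TCP orientation; "ft_force": force on the tool from outside, world axes, zero at the start; "torque": the same for the moment, N m; "width": opening from 0.0 (shut) to 1.0 (fully open).
Only numpy, scipy, OpenCV 4.12 (cv2) and the standard library are available. Lean on these libraries where they do the work, as an engineer would, in place of code of your own. Each camera call takes 0.05 s, during which the arm holds its last target.

## Task

On the instrument maker's bench, take the arched wooden hand-rest bridge off the soundboard blank and hang it astride the horizontal steel bar. Then turn the blank over like a page, levering it up by its overhanging edge against the block's middle rib, and lower it gently (no slapping down) onto the block's other, empty felt rest, so that it lies flat and roughly square and central there with its raised guitar-shaped outline facing up. Leave the other things on the bench where they are, and let go of everything.

Things in the scene. Friction and masses are not known exactly. Their poses are not given: they have to be found in the camera images.
- block: Fixed wooden turning block on the bench: 140 mm long (x), 182 mm wide (y), two flat grey felt rests 45 mm above the bench (y +6 to +91 mm and y -6 to -91 mm). Between them a rib 12 mm thick (y -6 to +6) runs its whole length, its top 20 mm above the rests. Origin: centre of the underside; z up. It is turned up to 0.25 rad.
- start_rest (a point): Centre of the top face of the felt rest on the block's +y side, where the blank lies at the start; axes as the block's.
- other_rest (a point): Centre of the top face of the empty felt rest on the block's -y side, where the blank must end; axes as the block's.
- plate: Soundboard blank: loose board 160 (x) x 120 (y) x 10 mm, 0.14 kg; one face plain, the other with a raised guitar-shaped outline 5 mm high, within 66 mm (x) and 32 mm (y) of the centre. At the start the outline is underneath, on the felt. Origin: middle of the outline's own face (the underside at the start). z points out of the plain face: up at the start, down when turned. The board is at z 5 to 15 mm.
- plate_mid (a point): Centre of the blank's 10 mm board; axes as the blank's. 10 mm above the felt at the start, 5 mm when turned over. At the start the inner long edge (-y) is 2 to 10 mm from the rib; the outer one (+y) overhangs the block by 37 to 45 mm with 50 mm of air beneath it.
- bridge: Hand-rest bridge: loose wooden arch, 0.15 kg, 136 mm long over its feet (x), 36 mm deep (y), 122 mm high, standing on the blank. Its opening, along y, is 84 mm wide at the feet and narrows to 30 mm under the crown (75 to 87 mm high, 52 x 26 mm). On top a grip, 36 mm (x) by 22 mm (y), from 87 to 122 mm; grip it across y. Origin: centre of the underside; z up.
- bridge_crown (a point): Middle of the underside of the bridge's crown, 75 mm above its feet; it rests on top of the bar when hung (8 mm above the bar's centre line). Axes as the bridge's.
- bridge_grip (a point): Middle of the bridge's grip, 35 mm above the crown's underside and 12 mm below the top.
- rail_mid (a point): Middle of the fixed horizontal steel bar, on its centre line: bar 16 mm thick, 280 mm long along this point's y, about 170 mm above the bench, with a post at each end. x is level, across the bar; z up.
- glue_jar: Bystander: closed amber jar, 64 mm across, 85 mm high. Origin under its centre.
- sanding_block: Bystander: cork block 75 x 50 x 32 mm. Origin under its centre.
- gouge: Bystander: wooden-handled gouge, 190 mm long, lying on the bench between the robot and the block's left part.
- mallet: Bystander: wooden mallet, 240 mm long, lying on the bench at the right.
- smoother: Bystander: small hand plane 110 x 38 mm, 45 mm high, on the bench at the left.
- spool_clamp: Bystander: wooden spool clamp, 80 mm long, 38 mm high, lying under the bar.
- offcut: Bystander: wood offcut 80 x 45 x 18 mm, lying under the bar.
Things that resemble listed ones, but are neither listed nor needed, are in the scene too. What is shaped like the plate but green or red is not meant. Of the things that look like the bridge, the larger one is meant.

How it is judged:
By the outcome, as a careful person would: the job done as asked, in the order asked, and still so for the second after the job is handed in, with the robot touching nothing.
It also fails if it takes over 58 s, if anything falls off the work surface, if the arm or the gripper's body presses on something with over 40 N, if the wrist force passes 120 N, or if a joint passes its speed limit or range.

## Working session

There is one attempt and no reset: what is moved stays moved. The work goes in short steps, Python scripts to look and compute and a tool call to move; the robot and the scene stay as the last step left them, time stands still between calls to the robot, and variables do not carry over. Pictures are saved under pics/ and viewed, and the job is handed in when it is done.

Besides the shell and the picture viewer there is one more tool, called after ">>>" as name([rows], argument=value, ...), one row to a line, values as JSON. apply_moves: Moves the arm, as the interface text tells. Shift numbers are shares of 0.3 m and turn numbers shares of 180 degrees, none past 1 either way. Its arguments: {"type":"object","properties":{"travel":{"type":"array","items":{"type":"array","items":{"type":"number","minimum":-1,"maximum":1}}},"turn":{"type":"array","items":{"type":"number","minimum":-1,"maximum":1}},"gripper":{"type":"array","items":{"type":"number"}},"grip_force":{"type":"number"}},"required":["travel","turn","gripper"]}

```bash
ls; mkdir -p pics; python3 - <<'E'
from bench import sensors, eyes, ctrl
import cv2,numpy as np
s=sensors.state();print(s)
print([a for a in dir(ctrl) if a[0]!='_'],ctrl.grasp_offset)
for n in ["scene","top","wrist"]:
    c=eyes.get_calibration(n);print(n,c)
    im=eyes.snapshot(n);cv2.imwrite(f"pics/{n}0.png",im[:,:,::-1])
E
```

```text
pics
{'time_s': 0.0, 'q': array([ 1.02557081e+00,  3.13452688e-01,  1.49845052e+00,  5.46348240e-06,
        1.33102609e+00, -2.23419945e-01]), 'joint_velocities': array([-0.00034289,  0.00097064, -0.00018127, -0.0001717 , -0.000551  ,
        0.00013978]), 'joint_torque': array([ 1.04080547e-03, -4.02212226e+01, -2.52270555e+01,  6.94551319e-02,
        3.52771499e-02, -1.26727405e-04]), 'ee_pos': array([0.16592969, 0.49781621, 0.23815465]), 'tcp_rot': array([ 0.2515917 ,  1.5565089 , -0.25354203]), 'ft_force': array([-0.46616494,  0.58618455, -0.70148601]), 'torque': array([ 0.00757701,  0.00083127, -0.00506206]), 'width': 1.002503316380606}
['IKError', 'grasp_offset'] 0.0187
scene {'fov_y': 46.64714207660446, 'cx': 314.8609057072381, 'cy': 235.94776177813256, 'extrinsics': array([[ 0.76457739,  0.49511447, -0.4126537 ,  1.02560689],
       [ 0.64453045, -0.58595583,  0.49115809, -0.65917098],
       [ 0.00138264, -0.64149624, -0.76712493,  1.17988042],
       [ 0.        ,  0.        ,  0.        ,  1.        ]])}
top {'fov_y': 57.32885772041754, 'cx': 314.474593767444, 'cy': 231.9509179685186, 'extrinsics': array([[-0.09089046, -0.97374086,  0.20872866,  0.22999747],
       [-0.99584851,  0.08991589, -0.01417319,  0.02682473],
       [-0.00496701, -0.20915033, -0.97787088,  1.31255212],
       [ 0.        ,  0.        ,  0.        ,  1.        ]])}
wrist {'fov_y': 65.70646984690485, 'cx': 318.3034225634515, 'cy': 240.4550216007042, 'extrinsics': array([[ 0.31584744,  0.90999586,  0.26860368,  0.09761991],
       [ 0.94880729, -0.30225083, -0.09170146,  0.52098858],
       [-0.00226226,  0.2838168 , -0.95887586,  0.38558028],
       [ 0.        ,  0.        ,  0.        ,  1.        ]])}
```

View pics/scene0.png

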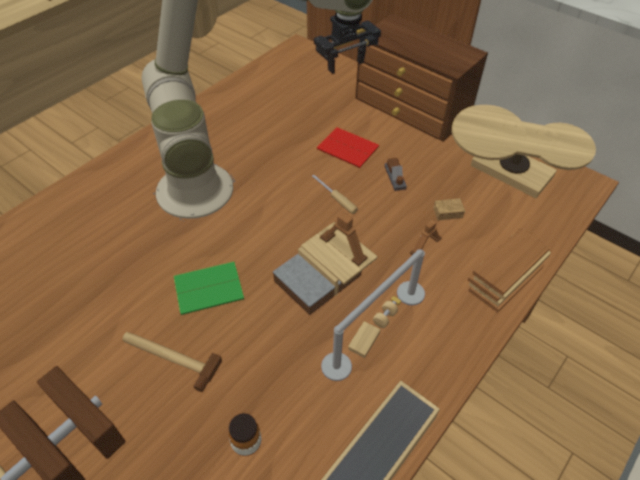

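View pics/top0.png

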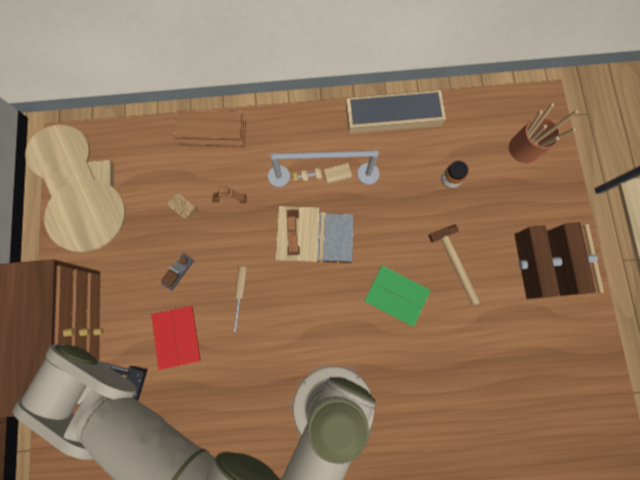

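View pics/wrist0.png

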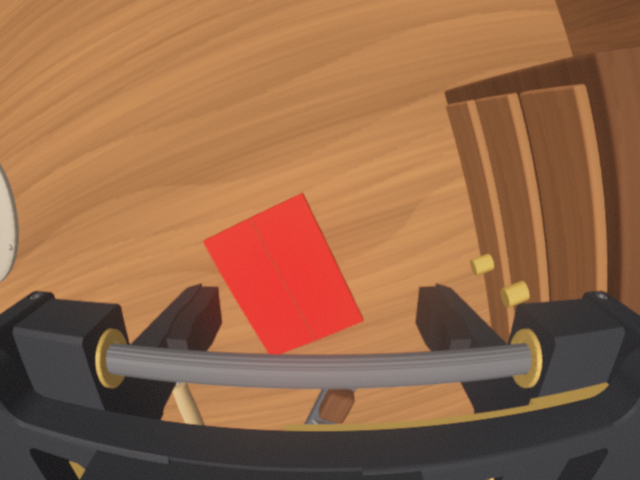

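The top view shows the block with the plate at (300,233), the empty felt at (338,237), the tall bridge on the plate at (293,232), the small lookalike bridge at (229,195), and the bar from (275,156) to (377,155). I'll enlarge both views to confirm this.

```bash
python3 - <<'E'
import cv2
a=cv2.imread("pics/top0.png");c=a[140:270,210:390];cv2.imwrite("pics/topc.png",cv2.resize(c,(792,572),interpolation=cv2.INTER_CUBIC))
a=cv2.imread("pics/scene0.png");c=a[200:390,260:460];cv2.imwrite("pics/scc.png",cv2.resize(c,(630,598),interpolation=cv2.INTER_CUBIC))
E
```

```text
(no output)
```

View pics/topc.png

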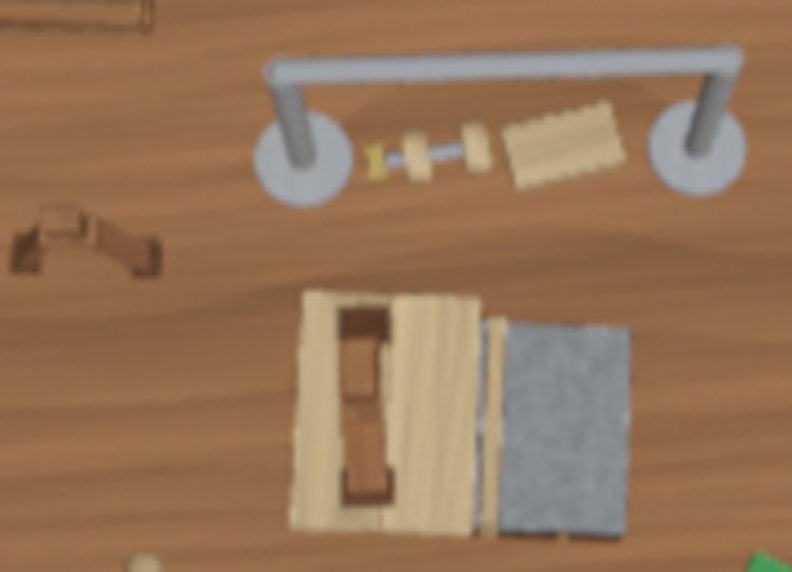

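View pics/scc.png

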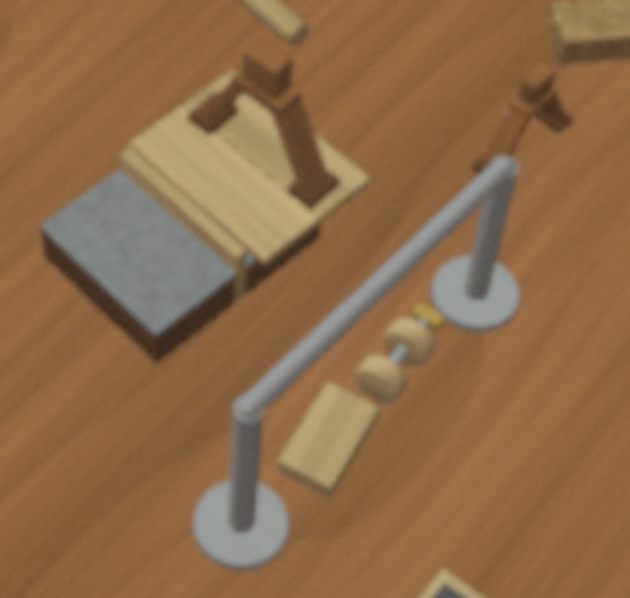

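Two things look like the bridge: (293,232), standing on the blank, and (229,195), small, on the bench. The one on the blank is larger (136 mm legs), so that is the one meant. Next I'll measure by masks and ray casting.

```bash
cat > h.py <<'E'
import numpy as np,cv2
from bench import eyes,sensors,ctrl
def cal(n):
    c=eyes.get_calibration(n);f=240/np.tan(np.radians(c["fov_y"])/2);return f,c["cx"],c["cy"],np.array(c["extrinsics"])
def ray(n,uv,C=None):
    f,cx,cy,E=C or cal(n);uv=np.atleast_2d(np.asarray(uv,float))
    x=(uv[:,0]-cx)/f;y=(uv[:,1]-cy)/f
    if n=="wrist":
        r=np.hypot(x,y);s=np.where(r>1e-9,np.sin(r)/np.maximum(r,1e-9),1);d=np.stack([x*s,y*s,np.cos(r)],1)
    else: d=np.stack([x,y,np.ones_like(x)],1)
    return E[:3,3],d@E[:3,:3].T
def onplane(n,uv,z,C=None):
    o,d=ray(n,uv,C);return o+d*((z-o[2])/d[:,2])[:,None]
def proj(n,P,C=None):
    f,cx,cy,E=C or cal(n);p=(np.atleast_2d(P)-E[:3,3])@E[:3,:3]
    if n=="wrist":
        rr=np.hypot(p[:,0],p[:,1]);th=np.arctan2(rr,p[:,2]);k=th/np.maximum(rr,1e-9);return np.stack([cx+f*k*p[:,0],cy+f*k*p[:,1]],1)
    return np.stack([cx+f*p[:,0]/p[:,2],cy+f*p[:,1]/p[:,2]],1)
def tri(n1,a,n2,b):
    o1,d1=ray(n1,a);o2,d2=ray(n2,b);d1=d1[0];d2=d2[0]
    t=np.linalg.lstsq(np.stack([d1,-d2],1),o2-o1,rcond=None)[0];p,q=o1+t[0]*d1,o2+t[1]*d2
    return (p+q)/2,np.linalg.norm(p-q)
def rect(n,mask,z):
    cs,_=cv2.findContours(mask.astype(np.uint8),cv2.RETR_EXTERNAL,cv2.CHAIN_APPROX_NONE)
    c=max(cs,key=cv2.contourArea)[:,0,:]
    P=onplane(n,c,z)[:,:2]
    return c,P,cv2.minAreaRect((P*1000).astype(np.float32))
E
python3 - <<'E'
from h import *
for n,roi in (("top",(195,275,265,365)),("scene",(210,320,265,385))):
    im=cv2.imread(f"pics/{n}0.png");h=cv2.cvtColor(im,cv2.COLOR_BGR2HSV)
    r=np.zeros(im.shape[:2],bool);r[roi[0]:roi[1],roi[2]:roi[3]]=1
    felt=(h[...,1]<60)&(h[...,2]>90)&r
    if n=="scene": felt[:, 335:]=0
    k=np.ones((3,3),np.uint8)
    felt=cv2.morphologyEx(felt.astype(np.uint8),cv2.MORPH_OPEN,k)
    c,P,m=rect(n,felt,.045);print(n,"felt",m,cv2.boxPoints(m).round(0).tolist())
    light=((h[...,0]>14)&(h[...,0]<28)&(h[...,1]<125)&(h[...,2]>140)&r).astype(np.uint8)
    light=cv2.morphologyEx(light,cv2.MORPH_OPEN,k)
    c,P,m=rect(n,light,.060);print(n,"plate",m,cv2.boxPoints(m).round(0).tolist())
    cv2.imwrite(f"pics/m_{n}.png",cv2.resize(np.hstack([felt,light])[roi[0]:roi[1]]*255,None,fx=.6,fy=1) )
# bar
im=cv2.imread("pics/top0.png")
h=cv2.cvtColor(im,cv2.COLOR_BGR2HSV)
pts=[]
for u in range(285,370,5):
    col=h[145:165,u];s=np.where((col[:,1]<70))[0]
    if len(s): pts.append((u,145+s.mean()))
pts=np.array(pts);print(pts[[0,5,-1]])
Q=onplane("top",pts,.170);p=np.polyfit(Q[:,1],Q[:,0],1);print("bar x=%.4f*y+%.4f"%tuple(p))
im=cv2.imread("pics/scene0.png");h=cv2.cvtColor(im,cv2.COLOR_BGR2HSV)
pts=[]
for u in range(350,410,4):
    v0=int(328-(u-340)*(328-255)/(418-340));col=h[v0-12:v0+12,u];s=np.where(col[:,1]<70)[0]
    if len(s): pts.append((u,v0-12+s.mean()))
pts=np.array(pts);print(pts[[0,5,-1]])
for z in(.165,.17,.175):
    Q=onplane("scene",pts,z);p=np.polyfit(Q[:,1],Q[:,0],1);print(z,"bar sc x=%.4f*y+%.4f"%tuple(p))
for a,b in (((276,157),(339,330)),((375,155),(417,256))): pass
print(onplane("top",[(271.5,157),(377,154.5)],.17),onplane("scene",[(418,254),(338,332)],.17))
E
```

```text
top felt ((479.4224548339844, -58.89604187011719), (85.06797790527344, 142.6283721923828), 82.29541015625) [[403.0, -91.0], [544.0, -111.0], [556.0, -26.0], [414.0, -7.0]]
top plate ((497.5010681152344, 50.72377014160156), (140.958740234375, 165.78611755371094), 82.36222839355469) [[406.0, -8.0], [570.0, -30.0], [589.0, 110.0], [425.0, 132.0]]
scene felt ((482.6010437011719, -58.37179183959961), (88.09884643554688, 140.7595672607422), 82.50871276855469) [[407.0, -93.0], [547.0, -111.0], [558.0, -24.0], [419.0, -6.0]]
scene plate ((499.0899353027344, 52.67721176147461), (138.0711212158203, 162.03941345214844), 82.73736572265625) [[410.0, -6.0], [571.0, -26.0], [588.0, 111.0], [427.0, 131.0]]
[[285.  155.5]
 [310.  155. ]
 [365.  156. ]]
bar x=0.0735*y+0.6916
[[350.  318. ]
 [370.  299. ]
 [406.  265.5]]
0.165 bar sc x=0.0615*y+0.6904
0.17 bar sc x=0.0615*y+0.6922
0.175 bar sc x=0.0615*y+0.6941
[[ 0.69575003  0.10927929  0.17      ]
 [ 0.67597553 -0.18170314  0.17      ]] [[ 0.69875926  0.09929594  0.17      ]
 [ 0.68570256 -0.17958879  0.17      ]]
```

View pics/m_top.png

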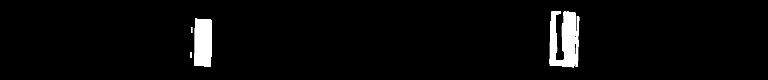

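Felt centre is about (0.481,-0.0587) with yaw -7.6° in both views, and the sizes match. The bar is x≈0.692+0.067y. Next I'll measure the bridge grip.

```bash
python3 - <<'E'
import cv2,numpy as np
a=cv2.imread("pics/top0.png")[200:265,270:325];b=cv2.imread("pics/scene0.png")[205:285,320:385]
a=cv2.resize(a,None,fx=7,fy=7,interpolation=cv2.INTER_CUBIC);b=cv2.resize(b,None,fx=6,fy=6,interpolation=cv2.INTER_CUBIC)
o=np.zeros((480,800,3),np.uint8);o[:a.shape[0],:a.shape[1]]=a;o[:b.shape[0],400:400+b.shape[1]]=b
for i in range(0,55,5): cv2.putText(o,str(270+i),(i*7,470),0,.3,(255,255,255))
cv2.imwrite("pics/br.png",o)
E
```

```text
(no output)
```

View pics/br.png

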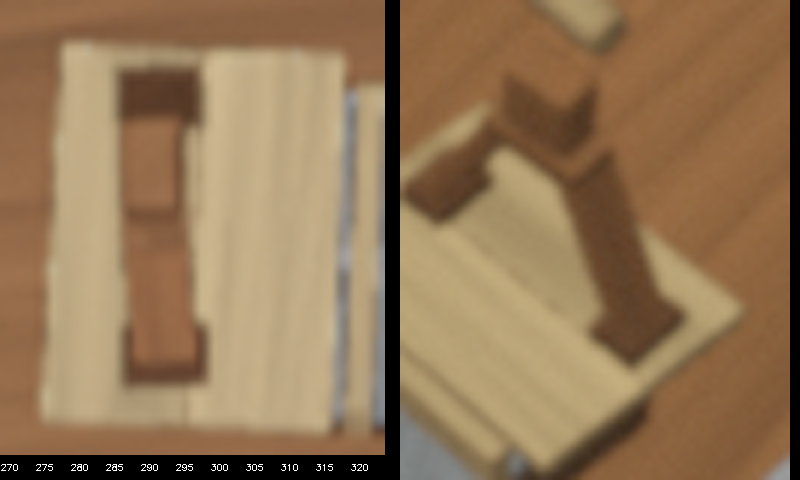

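```bash
python3 - <<'E'
from h import *
t=lambda p:(270+p[0]/7,200+p[1]/7)
s=lambda p:(320+(p[0]-400)/6,205+p[1]/6)
print("grip top",onplane("top",[t((151,161))],.182), "corners",onplane("top",[t(p) for p in((122,115),(180,115),(124,208),(178,208))],.182).round(4).tolist())
# feet: near foot near edge, outer corners at bottom
A=onplane("top",[t((125,384)),t((207,381))],.060);print("near foot",A.round(4).tolist())
B=onplane("top",[t((118,68)),t((200,66))],.068);print("far foot top",B.round(4).tolist())
print(onplane("scene",[s(p) for p in((630,363),(685,316),(440,220))],.060).round(4).tolist())
print(tri("top",t((180,208)),"scene",s((560,105)))) # rough
for dt in (0,): print(sensors.state()["ee_pos"])
E
```

```text
grip top [[0.50100496 0.06857671 0.182     ]] corners [[0.5199, 0.0781, 0.182], [0.5179, 0.0562, 0.182], [0.4838, 0.0802, 0.182], [0.4819, 0.0599, 0.182]]
near foot [[0.4371, 0.0913, 0.06], [0.4352, 0.0575, 0.06]]
far foot top [[0.5695, 0.0834, 0.068], [0.5672, 0.0491, 0.068]]
[[0.5689, 0.0543, 0.06], [0.5717, 0.0892, 0.06], [0.4591, 0.0628, 0.06]]
(array([0.49771409, 0.06959956, 0.15403028]), np.float64(0.026826886642787297))
[0.16596901 0.49790168 0.23832532]
```

```bash
cat >> h.py <<'E'
from scipy.spatial.transform import Rotation as R
def axes(): 
    s=sensors.state();return np.array(s["ee_pos"]),R.from_rotvec(s["tcp_rot"]).as_matrix(),s
def plan(target,yawdir=None,frm=None):
    """target xyz; yawdir = wanted world angle (deg) of tool y (mod 180). prints turn fraction then translation in tool axes after turn (fraction)"""
    p,M,s=axes();p=p if frm is None else np.array(frm)
    t=0
    if yawdir is not None:
        cur=np.degrees(np.arctan2(M[1,1],M[0,1]));d=(yawdir-cur+90)%180-90  # world CCW deg
        t=-d  # tool x is down -> turn about it is clockwise seen from above
        M=R.from_rotvec(np.radians(d)*np.array([0,0,1])).as_matrix()@M
    v=M.T@(np.array(target)-p)/.3
    print("pos",p.round(4),"turn deg %.2f frac %.4f"%(t,t/180),"q6 %.2f"%s["q"][5],"travel",v.round(4),"rows>=%.1f"%(np.linalg.norm(v)*.3/.05,))
    return v
def st():
    p,M,s=axes();print("t %.2f"%s["time_s"],"p",p.round(4),"ydir %.2f"%np.degrees(np.arctan2(M[1,1],M[0,1])),"x",M[:,0].round(3),"F",np.round(s["ft_force"],2),"w %.3f"%s["width"],"q",np.round(s["q"],2))
E
python3 - <<'E'
from h import *
st();plan([.501,.0695,.25],86)
E
```

```text
t 0.15 p [0.166  0.4979 0.2383] ydir 71.56 x [-0.    -0.001 -1.   ] F [0.55 0.07 0.36] w 1.004 q [ 1.03  0.31  1.5  -0.    1.33 -0.22]
pos [0.166  0.4979 0.2383] turn deg -14.44 frac -0.0802 q6 -0.22 travel [-0.038  -1.3467  1.2137] rows>=10.9
```

>>> apply_moves([
  [0,0,0],
  [0,0,0],
  [-0.003,-0.096,0.087],
  [-0.003,-0.096,0.087],
  [-0.003,-0.096,0.087],
  [-0.003,-0.096,0.087],
  [-0.003,-0.096,0.087],
  [-0.003,-0.096,0.087],
  [-0.003,-0.096,0.087],
  [-0.003,-0.096,0.087],
  [-0.003,-0.096,0.087],
  [-0.003,-0.096,0.087],
  [-0.003,-0.096,0.087],
  [-0.003,-0.096,0.087],
  [-0.003,-0.096,0.087],
  [-0.003,-0.096,0.087],
], turn=[-0.04,-0.04,0,0,0,0,0,0,0,0,0,0,0,0,0,0], gripper=[0,0,0,0,0,0,0,0,0,0,0,0,0,0,0,0])

```text
time_s: 1.75
ee_pos: [0.5029, 0.0686, 0.2512]
tcp_rot: [0.056, 1.57, -0.056]
ft_force: [0.1, 0.2, -0.3]
width: 1.001
```

```bash
python3 - <<'E'
from h import *
st();plan([.501,.0695,.25],86);print(eyes.get_calibration("wrist")["extrinsics"].round(3))
im=eyes.snapshot("wrist");cv2.imwrite("pics/w1.png",im[:,:,::-1])
E
```

```text
t 1.75 p [0.5029 0.0686 0.2512] ydir 85.95 x [-0.  0. -1.] F [ 0.12  0.16 -0.33] w 1.001 q [-0.1   0.27  1.53  0.    1.35 -1.6 ]
pos [0.5029 0.0686 0.2512] turn deg -0.05 frac -0.0003 q6 -1.60 travel [ 0.004   0.0024 -0.0064] rows>=0.0
[[ 0.07   0.957  0.283  0.431]
 [ 0.998 -0.067 -0.021  0.074]
 [-0.001  0.283 -0.959  0.399]
 [ 0.     0.     0.     1.   ]]
```

View pics/w1.png

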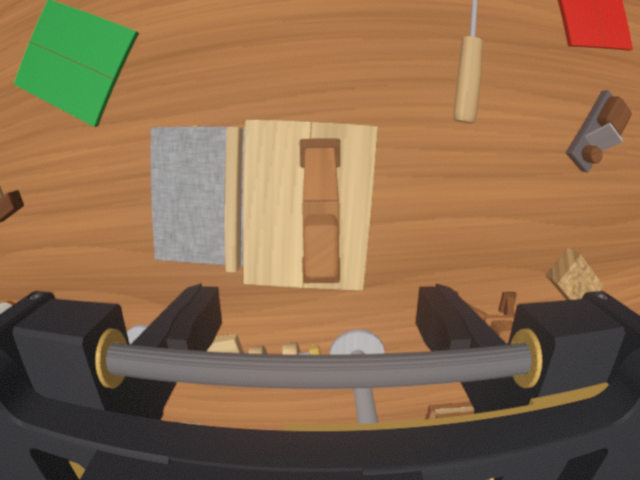

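The wrist view shows the bridge grip top at about (303–340, 213–282), the blank's corners near (244,121),(378,125),(363,290),(244,287), and the felt and rib to the left.

```bash
python3 - <<'E'
from h import *
im=cv2.imread("pics/w1.png");c=im[110:300,140:390]
cv2.imwrite("pics/w1c.png",cv2.resize(c,None,fx=3.1,fy=3.1,interpolation=cv2.INTER_CUBIC))
h=cv2.cvtColor(im,cv2.COLOR_BGR2HSV)
r=np.zeros(im.shape[:2],bool);r[115:300,145:400]=1
felt=cv2.morphologyEx(((h[...,1]<60)&r).astype(np.uint8),cv2.MORPH_OPEN,np.ones((5,5),np.uint8))
c,P,m=rect("wrist",felt,.045);print(m)
light=((h[...,0]>14)&(h[...,0]<28)&(h[...,1]<130)&(h[...,2]>140)&r).astype(np.uint8);light[:,:241]=0
light=cv2.morphologyEx(light,cv2.MORPH_OPEN,np.ones((3,3),np.uint8))
c,P,m=rect("wrist",light,.060);print(m,cv2.boxPoints(m).round(1).tolist())
print(onplane("wrist",[(303,214),(337,214),(340,282),(303,282)],.182).round(4))
E
```

```text
((482.5577392578125, -67.05769348144531), (80.2451171875, 139.99789428710938), 81.9216537475586)
((501.4244384765625, 53.072547912597656), (121.50179290771484, 161.45704650878906), 82.63179016113281) [[413.6000061035156, 3.200000047683716], [573.7000122070312, -17.5], [589.2999877929688, 103.0], [429.20001220703125, 123.69999694824219]]
[[0.4804 0.0571 0.182 ]
 [0.4818 0.0773 0.182 ]
 [0.5257 0.0766 0.182 ]
 [0.524  0.0533 0.182 ]]
```

View pics/w1c.png

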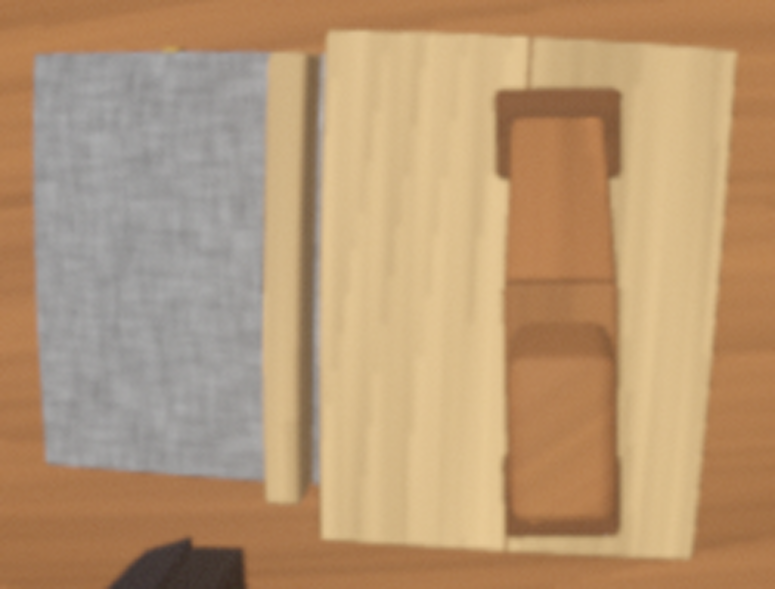

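The wrist view disagrees with top and scene by about 6 mm in y. I'll cross-check on bench-level features (z≈0) such as the green sheet, the red sheet and a post base.

```bash
python3 - <<'E'
from h import *
C={}
for n,f in (("top","top0"),("scene","scene0"),("wrist","w1")):
    im=cv2.imread(f"pics/{f}.png");h=cv2.cvtColor(im,cv2.COLOR_BGR2HSV)
    g=((h[...,0]>50)&(h[...,0]<75)&(h[...,1]>150)).astype(np.uint8)
    cs,_=cv2.findContours(g,cv2.RETR_EXTERNAL,cv2.CHAIN_APPROX_NONE);c=max(cs,key=cv2.contourArea)[:,0]
    for z in (0,.01):
        P=onplane(n,c,z)[:,:2]*1000;m=cv2.minAreaRect(P.astype(np.float32));print(n,z,np.round(m[0],1),np.round(m[1],1),round(m[2],1))
    s=np.zeros(g.shape,bool)
E
```

```text
Traceback (most recent call last):
ValueError: max() iterable argument is empty
```

```bash
python3 - <<'E'
from h import *
for n,f in (("top","top0"),("scene","scene0"),("wrist","w1")):
    im=cv2.imread(f"pics/{f}.png").astype(int);b,gg,r=im[...,0],im[...,1],im[...,2]
    g=((gg>r+50)&(gg>b+50)).astype(np.uint8)
    cs,_=cv2.findContours(g,cv2.RETR_EXTERNAL,cv2.CHAIN_APPROX_NONE);c=max(cs,key=cv2.contourArea)[:,0]
    for z in (0,.01):
        P=onplane(n,c,z)[:,:2]*1000;m=cv2.minAreaRect(P.astype(np.float32));print(n,z,np.round(m[0],1),np.round(m[1],1),round(m[2],1))
E
```

```text
top 0 [ 296.5 -218.5] [158.8 117.4] 57.7
top 0.01 [ 295.9 -216.7] [157.5 116.5] 57.7
scene 0 [ 290.3 -210.4] [157.9 118.6] 57.2
scene 0.01 [ 296.5 -214.2] [156.5 117.6] 57.2
wrist 0 [ 292.8 -233. ] [166.5 123.5] 57.1
wrist 0.01 [ 296.3 -225.4] [162.3 120.4] 57.1
```

```bash
python3 - <<'E'
from h import *
p,M,s=axes()
for n in ("top","scene"):
    im=eyes.snapshot(n)[:,:,::-1].copy()
    # finger tips: p +- 0.053 * tool y ; mark tip points
    uv=proj(n,[p+M[:,1]*d for d in(-.0615,-.044,0,.044,.0615)])
    print(n,uv.round(1).tolist())
    c0=uv[2].astype(int);x0,y0=c0[0]-50,c0[1]-38
    cr=cv2.resize(im[y0:y0+75,x0:x0+100],None,fx=8,fy=8,interpolation=cv2.INTER_CUBIC)
    for u in uv: cv2.circle(cr,(int((u[0]-x0+.5)*8),int((u[1]-y0+.5)*8)),3,(0,255,0),-1)
    cv2.imwrite(f"pics/{n}_2.png",cr)
E
```

```text
top [[316.0, 214.3], [309.0, 214.4], [291.4, 214.8], [273.8, 215.1], [266.7, 215.2]]
scene [[325.8, 212.8], [331.2, 208.7], [344.2, 198.7], [356.9, 189.0], [361.9, 185.3]]
```

View pics/top_2.png

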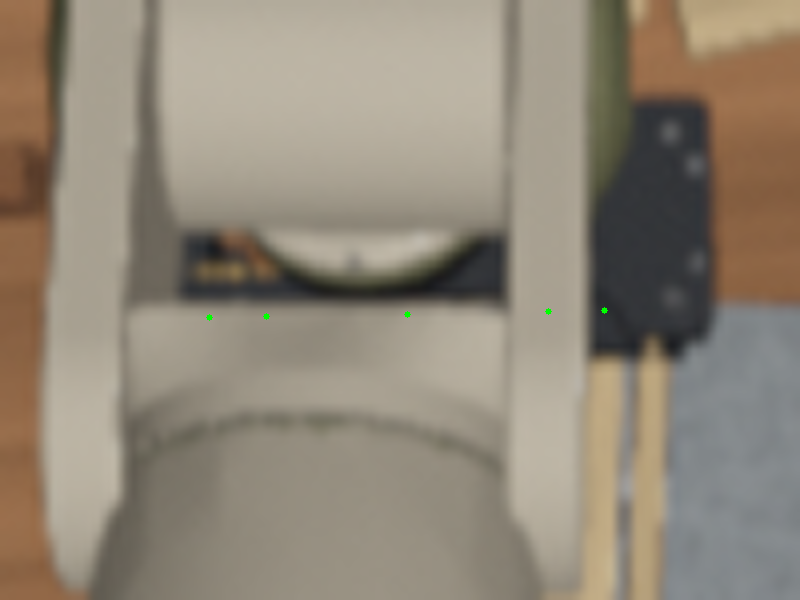

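View pics/scene_2.png

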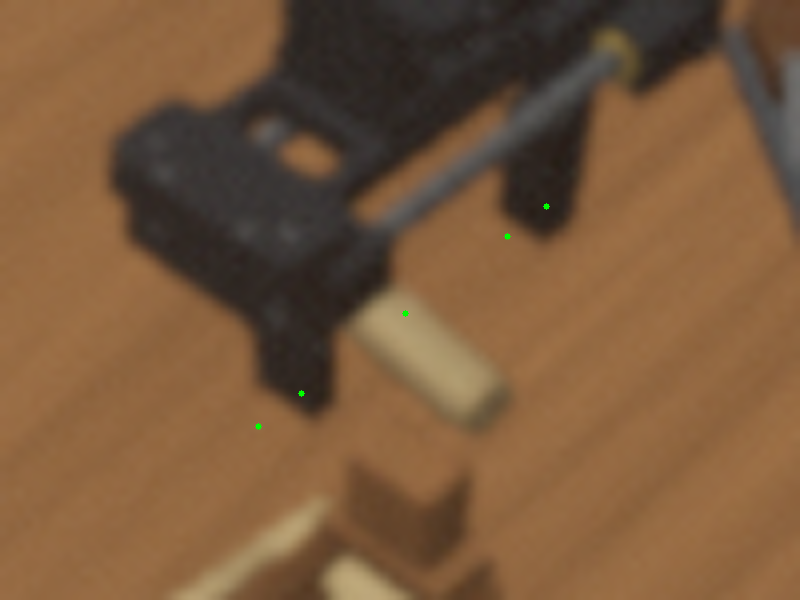

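```bash
python3 - <<'E'
from h import *
P=onplane("wrist",[(305,224.5),(338,224.5),(338,279),(304,281)],.182);print(P.round(4),P.mean(0))
g=P.mean(0);plan([g[0],g[1],.152],86)
E
```

```text
[[0.4839 0.0618 0.182 ]
 [0.4853 0.0815 0.182 ]
 [0.5205 0.0795 0.182 ]
 [0.5203 0.0581 0.182 ]] [0.50251646 0.0702297  0.182     ]
pos [0.5027 0.0687 0.2507] turn deg -0.20 frac -0.0011 q6 -1.59 travel [ 0.329   0.005  -0.0007] rows>=2.0
```

```bash
python3 - <<'E'
from h import *
for i in range(4):
    E=cal("wrist")[3];print(onplane("wrist",[(305,224.5)],.182).round(4),E[:3,3].round(4),R.from_matrix(E[:3,:3]).as_rotvec().round(4))
im=eyes.snapshot("wrist");cv2.imwrite("pics/w2.png",im[:,:,::-1])
E=cal("wrist")[3];print(E[:3,3].round(4),R.from_matrix(E[:3,:3]).as_rotvec().round(4))
h=cv2.cvtColor(cv2.imread("pics/w2.png"),cv2.COLOR_BGR2HSV)
r=np.zeros(h.shape[:2],bool);r[115:300,145:400]=1
light=((h[...,0]>14)&(h[...,0]<28)&(h[...,1]<130)&(h[...,2]>140)&r).astype(np.uint8);light[:,:241]=0
light=cv2.morphologyEx(light,cv2.MORPH_OPEN,np.ones((3,3),np.uint8))
c,P,m=rect("wrist",light,.060);print(m,cv2.boxPoints(m).round(1).tolist())
b=cv2.imread("pics/w2.png").astype(int);g=((b[...,1]>b[...,2]+50)&(b[...,1]>b[...,0]+50)).astype(np.uint8)
c,P,m=rect("wrist",g,.01);print(m)
cv2.imwrite("pics/w2c.png",cv2.resize(cv2.imread("pics/w2.png")[110:300,140:390],None,fx=3.1,fy=3.1,interpolation=cv2.INTER_CUBIC))
E
```

```text
[[0.4839 0.0618 0.182 ]] [0.4309 0.0738 0.3981] [2.1365 1.9867 0.2857]
[[0.4839 0.0618 0.182 ]] [0.4309 0.0738 0.3981] [2.1365 1.9867 0.2857]
[[0.4839 0.0618 0.182 ]] [0.4309 0.0738 0.3981] [2.1365 1.9867 0.2857]
[[0.4839 0.0618 0.182 ]] [0.4309 0.0738 0.3981] [2.1365 1.9867 0.2857]
[0.4302 0.0748 0.3983] [2.1352 1.9884 0.2862]
((498.01708984375, 58.00392150878906), (122.25701904296875, 161.7613525390625), 82.90717315673828) [[410.20001220703125, 7.300000190734863], [570.7000122070312, -12.600000381469727], [585.7999877929688, 108.69999694824219], [425.29998779296875, 128.6999969482422]]
((294.1103515625, -220.8536376953125), (162.28318786621094, 120.21649932861328), 57.32511520385742)
```

View pics/w2c.png

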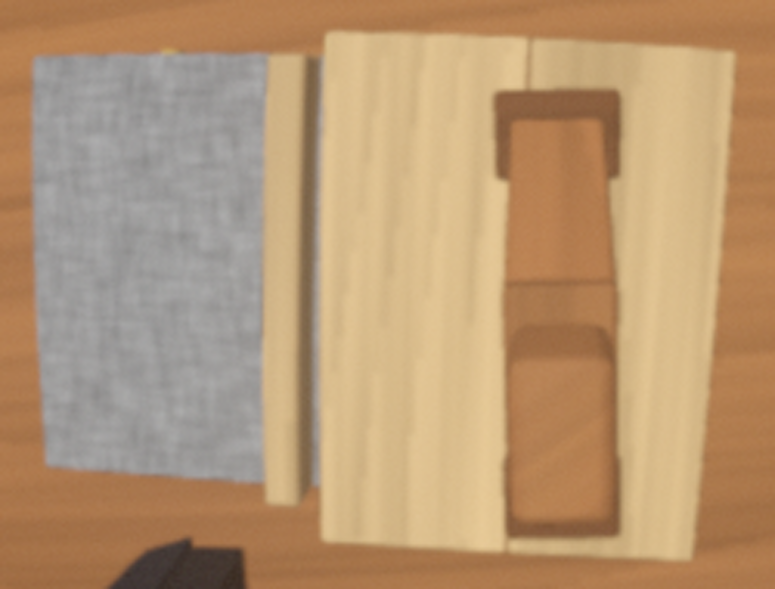

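Wrist pose readings scatter by a few mm, and averaged over readings all three views agree. Descending onto the grip.

>>> apply_moves([
  [0.08,0.003,0],
  [0.08,0,0],
  [0.08,0,0],
  [0.06,0,0],
  [0.03,0,0],
  [0,0,0],
  [0,0,0],
  [0,0,0],
  [0,0,0],
  [0,0,0],
  [0,0,0],
], turn=[0,0,0,0,0,0,0,0,0,0,0], gripper=[0,0,0,0,0,0.5,1,1,1,1,1], grip_force=20)

```text
time_s: 3.05
ee_pos: [0.5023, 0.071, 0.1525]
tcp_rot: [0.055, 1.57, -0.055]
ft_force: [-0.7, -0.3, 0.6]
width: 0.483
```

```bash
python3 - <<'E'
from h import *
st()
im=eyes.snapshot("wrist");cv2.imwrite("pics/w3.png",im[:,:,::-1])
E
```

```text
t 3.05 p [0.5023 0.071  0.1525] ydir 85.96 x [ 0. -0. -1.] F [-0.67 -0.26  0.56] w 0.483 q [-0.09  0.36  1.67  0.    1.11 -1.59]
```

View pics/w3.png

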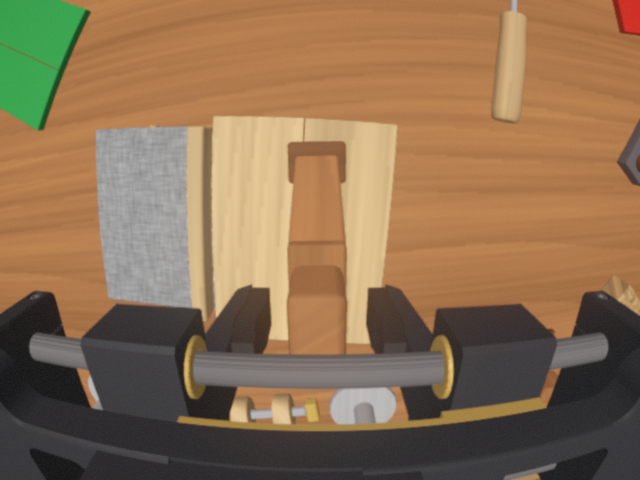

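The grip is centred between the fingers (mid-column 318). Finish closing.

>>> apply_moves([
  [0,0,0],
  [0,0,0],
  [0,0,0],
  [0,0,0],
  [0,0,0],
], turn=[0,0,0,0,0], gripper=[1,1,1,1,1])

```text
time_s: 3.6
ee_pos: [0.5022, 0.071, 0.1523]
tcp_rot: [0.055, 1.57, -0.055]
ft_force: [0.1, 0.1, -0.1]
width: 0.247
```

```bash
python3 - <<'E'
from h import *
st()
# target: grasp TCP above bar: bar yaw -3.9 -> ydir 86
xb=.692+.067*-.038
plan([.5023,.0707,.30],86.1); plan([xb,-.038,.30],86.1,frm=[.5023,.0707,.30])
E
```

```text
t 3.60 p [0.5022 0.071  0.1523] ydir 85.96 x [-0.  0. -1.] F [ 0.1   0.12 -0.08] w 0.247 q [-0.09  0.36  1.67  0.    1.11 -1.59]
pos [0.5022 0.071  0.1523] turn deg -0.14 frac -0.0008 q6 -1.59 travel [-4.923e-01 -1.100e-03  3.000e-04] rows>=3.0
pos [0.5023 0.0707 0.3   ] turn deg -0.14 frac -0.0008 q6 -1.59 travel [-0.     -0.3191  0.647 ] rows>=4.3
```

>>> apply_moves([
  [-0.05,0,0],
  [-0.1,0,0],
  [-0.1,0,0],
  [-0.1,0,0],
  [-0.1,0,0],
  [-0.05,0,0],
  [0,-0.03,0.06],
  [0,-0.04,0.08],
  [0,-0.05,0.1],
  [0,-0.05,0.1],
  [0,-0.05,0.1],
  [0,-0.04,0.08],
  [0,-0.03,0.06],
  [0,-0.03,0.06],
  [0,0,0],
  [0,0,0],
], turn=[0,0,0,0,0,0,0,0,0,0,0,0,0,0,0,0], gripper=[1,1,1,1,1,1,1,1,1,1,1,1,1,1,1,1])

```text
time_s: 5.2
ee_pos: [0.6867, -0.0381, 0.3015]
tcp_rot: [0.056, 1.571, -0.055]
ft_force: [1.0, 1.1, -2.0]
width: 0.25
```

```bash
python3 - <<'E'
from h import *
st()
for n in("wrist","scene","top"):
    im=eyes.snapshot(n);cv2.imwrite(f"pics/{n}3.png",im[:,:,::-1])
cv2.imwrite("pics/scene3c.png",cv2.resize(cv2.imread("pics/scene3.png")[130:380,260:480],None,fx=2.4,fy=2.4,interpolation=cv2.INTER_CUBIC))
E
```

```text
t 5.20 p [ 0.6867 -0.0381  0.3015] ydir 85.96 x [-0.001  0.    -1.   ] F [ 1.04  1.13 -2.01] w 0.250 q [-0.23  0.69  0.76  0.    1.69 -1.73]
```

View pics/scene3c.png

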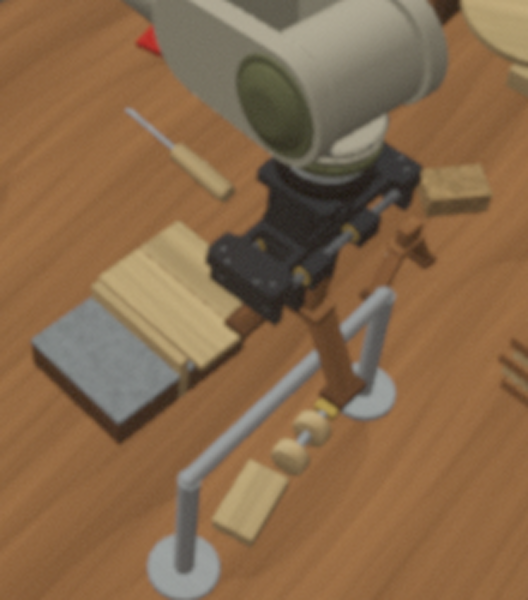

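View pics/wrist3.png

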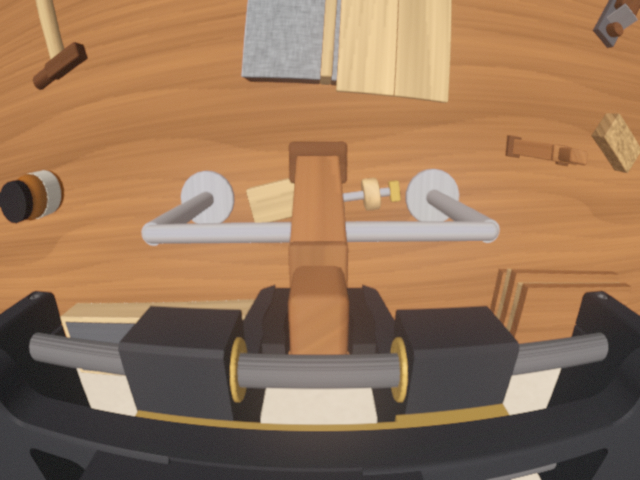

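The wrist view shows the bar from (150,233) to (490,230), parallel to the jaws and under the bridge. Ray-casting its centre line.

```bash
python3 - <<'E'
from h import *
h=cv2.cvtColor(cv2.imread("pics/wrist3.png"),cv2.COLOR_BGR2HSV)
pts=[]
for u in list(range(235,285,5))+list(range(355,440,5)):
    c=h[215:250,u];s=np.where(c[:,1]<70)[0]
    pts.append((u,215+s.mean()))
pts=np.array(pts)
res=[];
for i in range(3):
    Q=onplane("wrist",pts,.170);p=np.polyfit(Q[:,1],Q[:,0],1);e=onplane("wrist",[(152,233),(488,230.5)],.17)
    a,M,s=axes();print(p.round(4),"x at TCP y",np.polyval(p,a[1]).round(4),a.round(4),e.round(3).tolist());eyes.snapshot("top")
E
```

```text
[0.0491 0.6914] x at TCP y 0.6896 [ 0.6865 -0.0376  0.3028] [[0.681, -0.177, 0.17], [0.698, 0.104, 0.17]]
[0.0491 0.6915] x at TCP y 0.6897 [ 0.6865 -0.0377  0.3029] [[0.681, -0.177, 0.17], [0.698, 0.104, 0.17]]
[0.0491 0.6916] x at TCP y 0.6897 [ 0.6866 -0.0378  0.3029] [[0.681, -0.178, 0.17], [0.699, 0.104, 0.17]]
```

>>> apply_moves([
  [0.03,0,0.01],
  [0.07,0,0],
  [0.07,0,0],
  [0.07,0,0],
  [0.05,0,0],
  [0.03,0,0],
  [0.01,0,0],
  [0,0,0],
  [0,0,0],
], turn=[0,0,0,0,0,0,0,0,0], gripper=[1,1,1,1,1,1,1,1,1])

```text
time_s: 6.4
ee_pos: [0.6903, -0.0385, 0.2042]
tcp_rot: [0.055, 1.569, -0.056]
ft_force: [-0.3, 0.1, -1.9]
width: 0.251
```

```bash
python3 - <<'E'
from h import *
st()
for n in("wrist","scene"):
    im=eyes.snapshot(n);cv2.imwrite(f"pics/{n}4.png",im[:,:,::-1])
a=cv2.resize(cv2.imread("pics/scene4.png")[200:320,340:440],None,fx=4,fy=4,interpolation=cv2.INTER_CUBIC)
b=cv2.resize(cv2.imread("pics/wrist4.png")[140:360,220:420],None,fx=2,fy=2)
o=np.zeros((480,800,3),np.uint8);o[:480,:400]=a;o[:440,400:]=b;cv2.imwrite("pics/c4.png",o)
E
```

```text
t 6.40 p [ 0.6903 -0.0385  0.2042] ydir 85.96 x [ 0.001 -0.    -1.   ] F [-0.31  0.09 -1.9 ] w 0.251 q [-0.22  0.72  0.95  0.    1.47 -1.73]
```

View pics/c4.png

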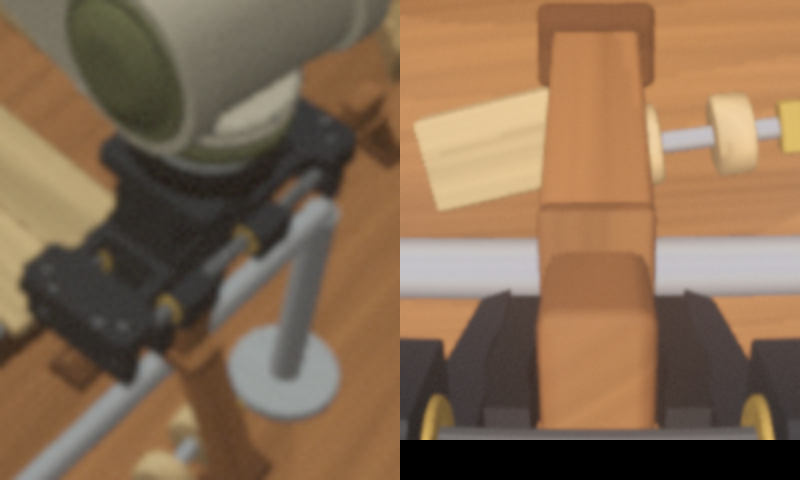

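The bar passes under the crown between the legs, with no side force. Descending the last 9 mm slowly.

>>> apply_moves([
  [0.01,0,0],
  [0.01,0,0],
  [0.005,0,0],
  [0.003,0,0],
  [0,0,0],
], turn=[0,0,0,0,0], gripper=[1,1,1,1,1])

```text
time_s: 7.0
ee_pos: [0.69, -0.0385, 0.1953]
tcp_rot: [0.055, 1.57, -0.055]
ft_force: [-1.1, 0.0, 0.8]
width: 0.246
```

>>> apply_moves([
  [0.003,0,0],
  [0,0,0],
], turn=[0,0], gripper=[1,1])

```text
time_s: 7.2
ee_pos: [0.69, -0.0385, 0.1952]
tcp_rot: [0.055, 1.569, -0.056]
ft_force: [-3.7, 0.4, 5.9]
width: 0.246
```

Contact with the bar top (Fz ≈ 6 N). Release and rise.

>>> apply_moves([
  [0,0,0],
  [0,0,0],
  [0,0,0],
  [0,0,0],
  [-0.03,0,0],
  [-0.1,0,0],
  [-0.13,0,0],
  [-0.1,0,0],
], turn=[0,0,0,0,0,0,0,0], gripper=[0.6,0.4,0.3,0.2,0,0,0,0])

```text
time_s: 8.0
ee_pos: [0.6899, -0.0384, 0.3052]
tcp_rot: [0.055, 1.568, -0.056]
ft_force: [0.2, -1.0, 0.4]
width: 0.95
```

```bash
python3 - <<'E'
from h import *
st()
for n in("wrist","scene"):
    im=eyes.snapshot(n);cv2.imwrite(f"pics/{n}5.png",im[:,:,::-1])
a=cv2.resize(cv2.imread("pics/scene5.png")[190:310,330:430],None,fx=4,fy=4,interpolation=cv2.INTER_CUBIC)
b=cv2.resize(cv2.imread("pics/wrist5.png")[0:480,120:520],None,fx=1,fy=1)
o=np.hstack([a,b]);cv2.imwrite("pics/c5.png",o)
E
```

```text
t 8.00 p [ 0.6899 -0.0384  0.3052] ydir 85.96 x [ 0.002 -0.001 -1.   ] F [ 0.16 -1.03  0.38] w 0.950 q [-0.22  0.7   0.74 -0.    1.7  -1.73]
```

View pics/c5.png

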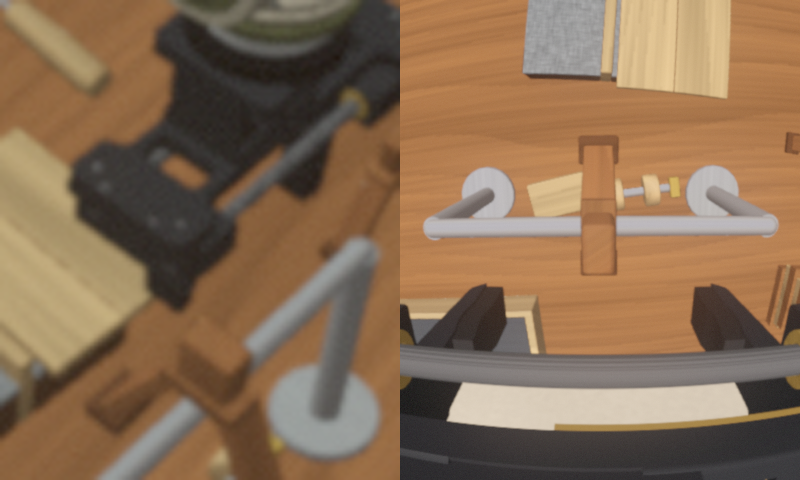

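The bridge now hangs astride the bar, level. Checking clearances around the blank's outer side and planning the move there.

```bash
python3 - <<'E'
from h import *
print("gouge,smallbridge L/R,smoother,cork",onplane("top",[(241,267),(215,192),(244,195),(188,258),(181,206)],.01).round(3).tolist())
plan([.512,.158,.22],-7.5)
E
```

```text
gouge,smallbridge L/R,smoother,cork [[0.422, 0.236, 0.01], [0.662, 0.303, 0.01], [0.644, 0.214, 0.01], [0.463, 0.393, 0.01], [0.627, 0.41, 0.01]]
pos [ 0.6908 -0.0386  0.3078] turn deg -86.53 frac -0.4807 q6 -1.73 travel [0.2968 0.6767 0.5693] rows>=5.6
```

>>> apply_moves([
  [0,0,0],
  [0,0,0],
  [0,0,0],
  [0,0,0],
  [0,0,0],
  [0,0,0],
  [0,0,0],
  [0,0,0],
  [0,0,0],
  [0,0,0],
  [0,0,0],
  [0,0,0],
  [0.03,-0.085,-0.071],
  [0.03,-0.085,-0.071],
  [0.03,-0.085,-0.071],
  [0.03,-0.085,-0.071],
  [0.04,-0.085,-0.071],
  [0.04,-0.085,-0.071],
  [0.04,-0.085,-0.071],
  [0.04,-0.085,-0.071],
], turn=[0.0433,0.0433,0.0433,0.0433,0.0433,0.0433,0.0433,0.0433,0.0433,0.0433,0.0433,0.0433,0,0,0,0,0,0,0,0], gripper=[0,0,0,0,0,0,0,0,0,0,0,0,0,0,0,0,0,0,0,0])

```text
time_s: 10.1
ee_pos: [0.5089, 0.1581, 0.2174]
tcp_rot: [1.306, 1.144, -1.306]
ft_force: [0.6, 0.8, 0.3]
width: 1.0
```

```bash
python3 - <<'E'
from h import *
st()
for i in range(1):
    C=cal("wrist");im=eyes.snapshot("wrist");cv2.imwrite(f"pics/w6.png",im[:,:,::-1]);np.savez("pics/w6.npz",E=C[3])
E
```

```text
t 10.10 p [0.5089 0.1581 0.2174] ydir -7.57 x [-0.  0. -1.] F [0.61 0.82 0.33] w 1.000 q [0.08 0.35 1.51 0.   1.29 0.21]
```

View pics/w6.png

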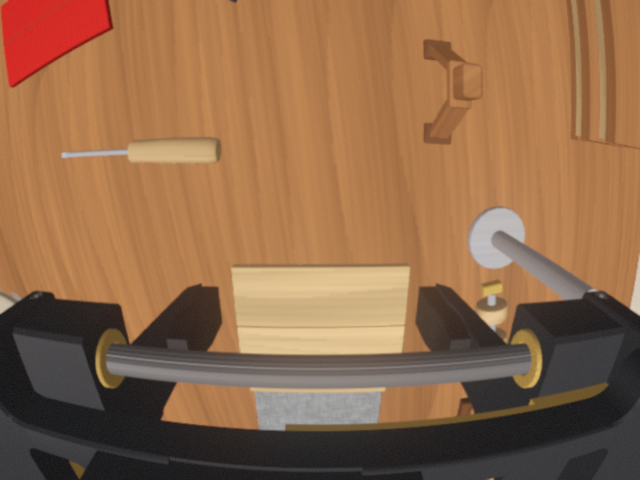

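The blank's outer edge runs from (233,266) to (409,266), parallel to the jaw axis. Measuring its distance.

```bash
python3 - <<'E'
from h import *
im=cv2.imread("pics/w6.png");h=cv2.cvtColor(im,cv2.COLOR_BGR2HSV)
pts=[]
for u in range(245,400,10):
    c=im[245:290,u].astype(int);g=np.diff(cv2.GaussianBlur(c.astype(np.float32),(1,3),0).sum(1));pts.append((u,245.5+np.argmax(g)))
pts=np.array(pts,float);print(pts[:,1])
for i in range(3):
    Q=onplane("wrist",pts,.060);p,M,s=axes()
    T=(Q-p)@M;E=(onplane("wrist",[(233,266),(409,266)],.06)-p)@M
    print("edge in tool y,z:",T[[0,-1]].round(4)[:,1:].tolist(),"ends",E[:,1:].round(4).tolist(),"edge mid",onplane("wrist",[(321,266)],.06).round(4)); eyes.snapshot("top")
E
```

```text
[267.5 267.5 267.5 267.5 267.5 267.5 266.5 266.5 266.5 266.5 266.5 266.5
 266.5 266.5 266.5 266.5]
edge in tool y,z: [[-0.0638, 0.042], [0.0687, 0.0408]] ends [[-0.0746, 0.0408], [0.0815, 0.0404]] edge mid [[0.5029 0.121  0.06  ]]
edge in tool y,z: [[-0.064, 0.0424], [0.069, 0.0412]] ends [[-0.0749, 0.0411], [0.0818, 0.0409]] edge mid [[0.505  0.1189 0.06  ]]
edge in tool y,z: [[-0.0641, 0.0428], [0.0692, 0.0417]] ends [[-0.0751, 0.0415], [0.0821, 0.0413]] edge mid [[0.507  0.1172 0.06  ]]
```

>>> apply_moves([
  [0.1,0.012,0],
  [0.12,0,0],
  [0.12,0,0],
  [0.12,0,0],
  [0.08,0,0],
  [0.04,0,0],
  [0,0,0.04],
  [0,0,0.04],
  [0,0,0.015],
  [0,0,0.01],
  [0,0,0.01],
  [0,0,0],
], turn=[0,0,0,0,0,0,0,0,0,0,0,0], gripper=[0,0,0,0,0,0,0,0,0,0,0,0])

```text
time_s: 11.5
ee_pos: [0.5098, 0.1228, 0.0447]
tcp_rot: [1.308, 1.143, -1.304]
ft_force: [1.3, 2.8, 1.5]
width: 1.0
```

>>> apply_moves([
  [0.01,0,0.007],
  [0.003,0,0.007],
  [0,0,0.005],
  [0,0,0],
], turn=[0,0,0,0], gripper=[0,0,0,0])

```text
time_s: 11.9
ee_pos: [0.5101, 0.1223, 0.0426]
tcp_rot: [1.317, 1.146, -1.298]
ft_force: [3.1, 39.6, 15.5]
width: 0.999
```

```bash
python3 - <<'E'
from h import *
st()
im=eyes.snapshot("wrist");cv2.imwrite("pics/w7.png",im[:,:,::-1]);st()
im=eyes.snapshot("scene");cv2.imwrite("pics/s7.png",cv2.resize(im[200:320,260:400,::-1],None,fx=5,fy=5,interpolation=cv2.INTER_CUBIC))
E
```

```text
t 11.90 p [0.5101 0.1223 0.0426] ydir -7.64 x [ 0.007  0.009 -1.   ] F [ 3.07 39.56 15.5 ] w 0.999 q [0.01 0.55 1.72 0.01 0.87 0.13]
t 11.95 p [0.5101 0.1223 0.0425] ydir -7.63 x [ 0.006  0.009 -1.   ] F [ 3.61 39.16 15.55] w 0.999 q [0.01 0.55 1.72 0.01 0.87 0.13]
```

View pics/w7.png

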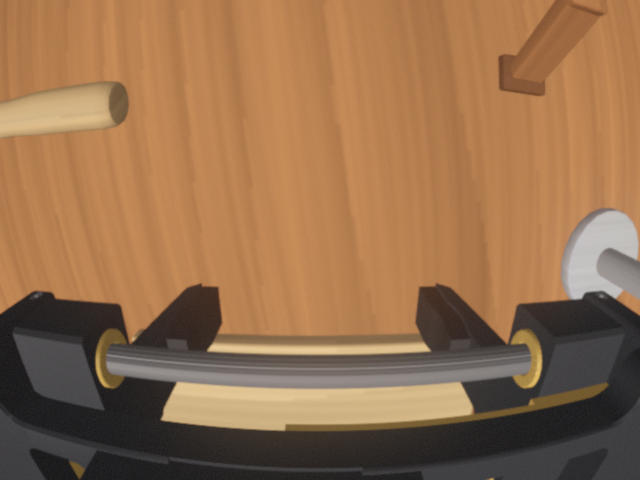

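View pics/s7.png

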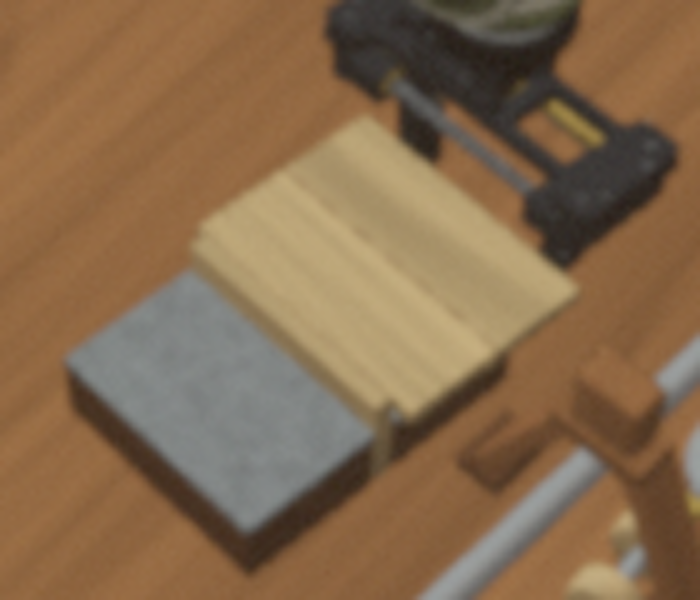

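The blank is against the rib (force 40 N, stiffness about 7 N/mm). Backing off to a lighter preload.

>>> apply_moves([
  [0,0,-0.012],
  [-0.003,0,0],
  [0,0,0],
], turn=[0,0,0], gripper=[0,0,0])

```text
time_s: 12.3
ee_pos: [0.5098, 0.1226, 0.0416]
tcp_rot: [1.31, 1.144, -1.302]
ft_force: [4.6, 15.8, -0.4]
width: 0.998
```

>>> apply_moves([
  [-0.01,0,0],
  [-0.013,0,0],
  [-0.013,0,0],
  [0,0,0],
], turn=[0,0,0,0], gripper=[0,0,0,0])

```text
time_s: 12.7
ee_pos: [0.5098, 0.1226, 0.0526]
tcp_rot: [1.31, 1.144, -1.302]
ft_force: [5.8, 15.0, -0.7]
width: 0.997
```

```bash
python3 - <<'E'
from h import *
st()
im=eyes.snapshot("scene");cv2.imwrite("pics/s8.png",cv2.resize(im[200:320,260:400,::-1],None,fx=5,fy=5,interpolation=cv2.INTER_CUBIC))
E
```

```text
t 12.70 p [0.5098 0.1226 0.0526] ydir -7.58 x [ 0.003  0.003 -1.   ] F [ 5.85 14.97 -0.72] w 0.997 q [0.01 0.54 1.71 0.   0.89 0.14]
```

View pics/s8.png

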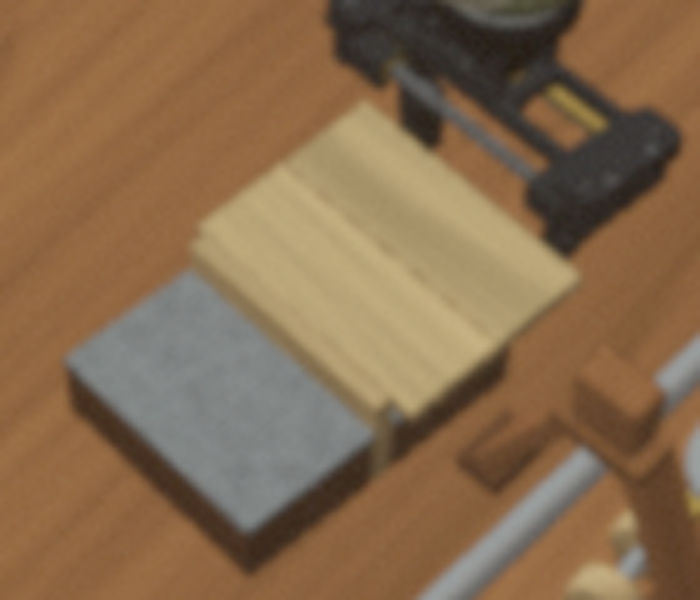

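The outer edge has risen with the fingers, so friction holds. Continuing along the arc to 30°.

>>> apply_moves([
  [-0.017,0,0.001],
  [-0.017,0,0.002],
  [-0.017,0,0.002],
  [-0.017,0,0.004],
  [-0.017,0,0.004],
  [-0.016,0,0.005],
  [-0.016,0,0.005],
  [0,0,0],
], turn=[0,0,0,0,0,0,0,0], gripper=[0,0,0,0,0,0,0,0])

```text
time_s: 13.55
ee_pos: [0.5091, 0.1169, 0.0887]
tcp_rot: [1.313, 1.145, -1.3]
ft_force: [3.1, 23.7, 7.4]
width: 1.0
```

```bash
python3 - <<'E'
from h import *
st()
im=eyes.snapshot("scene");cv2.imwrite("pics/s9.png",cv2.resize(im[190:310,260:400,::-1],None,fx=5,fy=5,interpolation=cv2.INTER_CUBIC))
E
```

```text
t 13.55 p [0.5091 0.1169 0.0887] ydir -7.60 x [ 0.005  0.006 -1.   ] F [ 3.11 23.65  7.4 ] w 1.000 q [-0.    0.47  1.69  0.01  0.97  0.13]
```

View pics/s9.png

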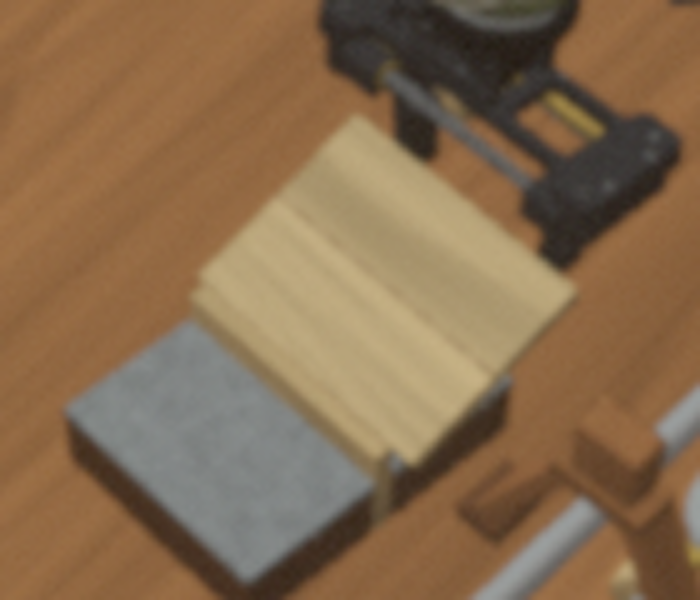

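>>> apply_moves([
  [-0.022,0,0.006],
  [-0.022,0,0.009],
  [-0.022,0,0.013],
  [-0.02,0,0.015],
  [0,0,0],
], turn=[0,0,0,0,0], gripper=[0,0,0,0,0])

```text
time_s: 14.1
ee_pos: [0.5074, 0.1025, 0.1147]
tcp_rot: [1.31, 1.143, -1.301]
ft_force: [2.6, 13.5, 8.7]
width: 0.995
```

```bash
python3 - <<'E'
from h import *
st()
im=eyes.snapshot("scene");cv2.imwrite("pics/s10.png",cv2.resize(im[190:310,260:400,::-1],None,fx=5,fy=5,interpolation=cv2.INTER_CUBIC))
E
```

```text
t 14.10 p [0.5074 0.1025 0.1147] ydir -7.54 x [ 0.005  0.003 -1.   ] F [ 2.56 13.53  8.69] w 0.995 q [-0.03  0.43  1.68  0.    1.03  0.1 ]
```

View pics/s10.png

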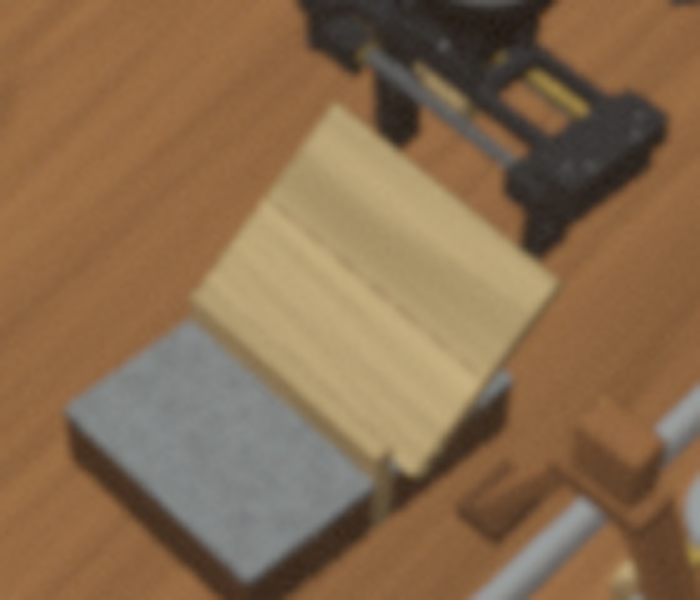

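>>> apply_moves([
  [-0.016,0,0.014],
  [-0.016,0,0.014],
  [-0.016,0,0.015],
  [-0.013,0,0.018],
  [-0.013,0,0.018],
  [-0.013,0,0.018],
  [-0.01,0,0.02],
  [-0.01,0,0.02],
  [-0.01,0,0.02],
  [0,0,0],
], turn=[0,0,0,0,0,0,0,0,0,0], gripper=[0,0,0,0,0,0,0,0,0,0])

```text
time_s: 15.15
ee_pos: [0.5001, 0.0534, 0.148]
tcp_rot: [1.306, 1.143, -1.307]
ft_force: [0.4, 0.4, -0.6]
width: 1.002
```

```bash
python3 - <<'E'
from h import *
st()
im=eyes.snapshot("scene");cv2.imwrite("pics/s11.png",cv2.resize(im[180:300,260:400,::-1],None,fx=5,fy=5,interpolation=cv2.INTER_CUBIC))
im=eyes.snapshot("wrist");cv2.imwrite("pics/w11.png",im[:,:,::-1])
E
```

```text
t 15.15 p [0.5001 0.0534 0.148 ] ydir -7.62 x [ 0. -0. -1.] F [ 0.41  0.36 -0.61] w 1.002 q [-0.13  0.36  1.69 -0.    1.1   0.01]
```

View pics/s11.png

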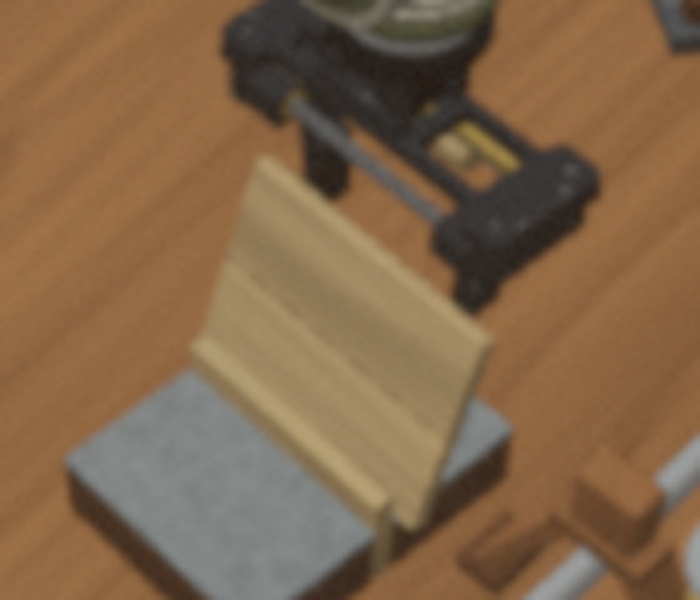

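View pics/w11.png

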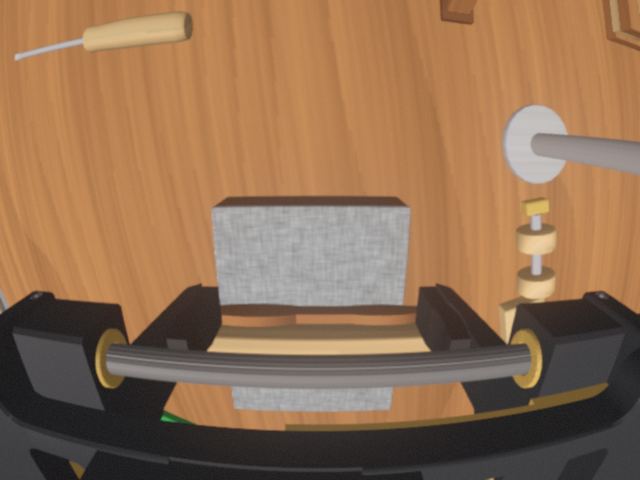

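The blank is at about 70° with near-zero force, and the kinematics match (Δ = -69.9 mm). Bringing it slowly to about 88.5°.

>>> apply_moves([
  [-0.005,0,0.016],
  [-0.004,0,0.016],
  [-0.004,0,0.016],
  [-0.003,0,0.016],
  [-0.002,0,0.01],
  [-0.002,0,0.009],
  [0,0,0.008],
  [0,0,0.007],
  [0,0,0.006],
  [0,0,0.006],
  [0,0,0.005],
  [0,0,0.004],
  [0,0,0],
], turn=[0,0,0,0,0,0,0,0,0,0,0,0,0], gripper=[0,0,0,0,0,0,0,0,0,0,0,0,0])

```text
time_s: 16.55
ee_pos: [0.4954, 0.0187, 0.1538]
tcp_rot: [1.306, 1.144, -1.306]
ft_force: [-0.3, -0.6, -0.1]
width: 0.997
```

```bash
python3 - <<'E'
from h import *
st();p,M,s=axes();d=p-np.array([.5098,.1226,.0416]);print("dy_b",(d[0]*.1305+d[1]*.9914)*1000,"h",d[2]*1000)
im=eyes.snapshot("scene");cv2.imwrite("pics/s12.png",cv2.resize(im[180:300,260:400,::-1],None,fx=5,fy=5,interpolation=cv2.INTER_CUBIC))
E
```

```text
t 16.55 p [0.4954 0.0187 0.1538] ydir -7.58 x [-0. -0. -1.] F [-0.27 -0.61 -0.09] w 0.997 q [-0.2   0.34  1.7  -0.    1.1  -0.07]
dy_b -104.87195289219008 h 112.19673378379122
```

View pics/s12.png

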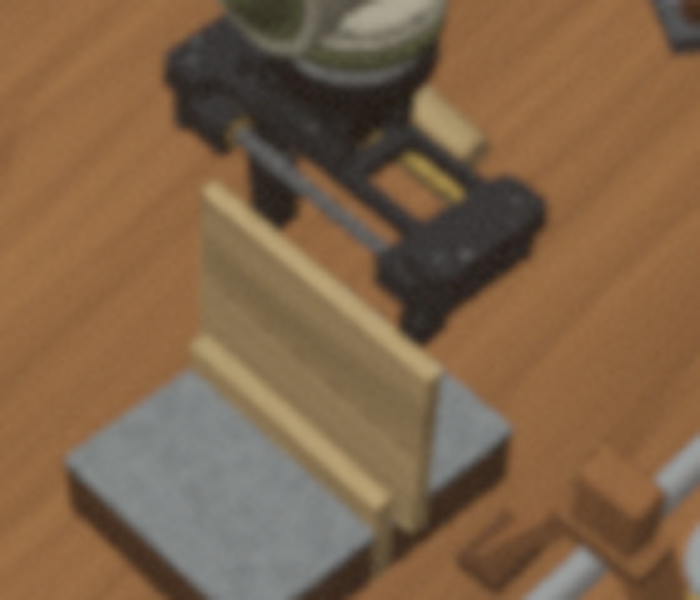

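```bash
python3 - <<'E'
from h import *
im=eyes.snapshot("top");cv2.imwrite("pics/t12.png",cv2.resize(im[190:280,265:365,::-1],None,fx=6,fy=6,interpolation=cv2.INTER_CUBIC))
im=eyes.snapshot("wrist");cv2.imwrite("pics/w12.png",im[:,:,::-1])
im=cv2.imread("pics/s12.png")
# vertical projections: rib face & plate corner px in scene
yb=np.array([.1305,.9914,0]);xb=np.array([.9914,-.1305,0]);c=np.array([.5101,.1223,0])-.135*yb;print("block centre",c)
for x in(.072,.08):
  for nm,y,z in (("ribtop+",.006,.065),("plate bot plain",.006,.045),("bot outl",.016,.045),("top plain v",.006,.165),("top outl v",.016,.165)):
    print(x,nm,((proj("scene",c+x*xb+y*yb+[0,0,z])[0]-[260,180]+.5)*5).round(0))
E
```

```text
block centre [ 0.4924825 -0.011539   0.       ]
0.072 ribtop+ [402. 506.]
0.072 plate bot plain [400. 529.]
0.072 bot outl [415. 518.]
0.072 top plain v [410. 380.]
0.072 top outl v [425. 369.]
0.08 ribtop+ [413. 516.]
0.08 plate bot plain [412. 539.]
0.08 bot outl [426. 528.]
0.08 top plain v [422. 391.]
0.08 top outl v [437. 379.]
```

View pics/w12.png

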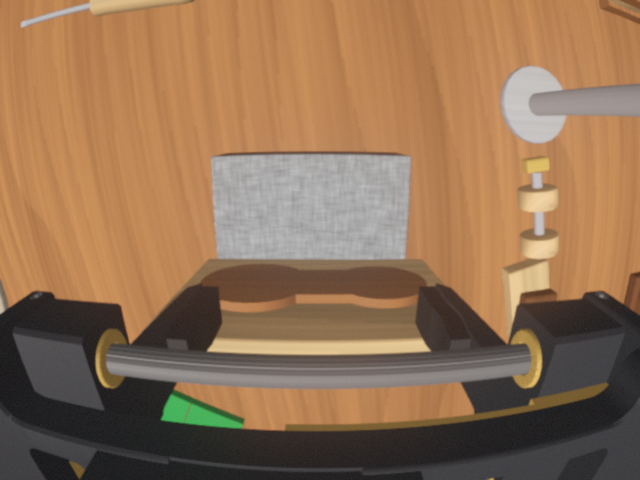

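View pics/t12.png

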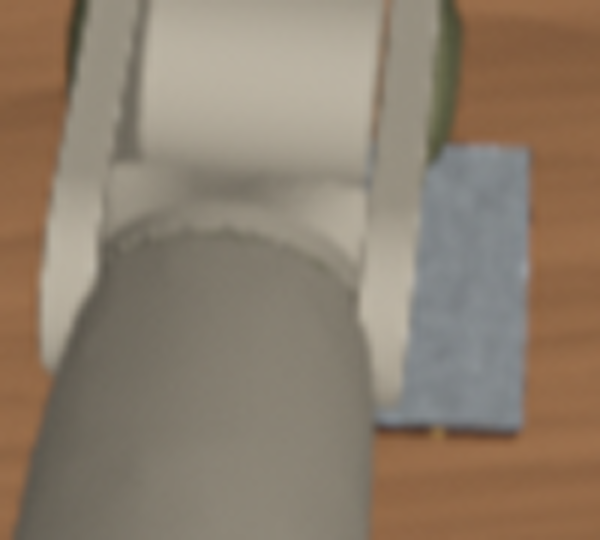

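The edges match the predicted vertical pose (437,379)→(426,528) within about 3 px. Nudging it 1.5 mm, then backing away gently to see whether it stands.

>>> apply_moves([
  [0,0,0.003],
  [0,0,0.003],
  [0,0,0],
  [0,0,-0.005],
  [0,0,-0.007],
  [0,0,-0.01],
  [0,0,0],
], turn=[0,0,0,0,0,0,0], gripper=[0,0,0,0,0,0,0])

```text
time_s: 17.4
ee_pos: [0.4961, 0.024, 0.1538]
tcp_rot: [1.305, 1.144, -1.305]
ft_force: [-0.2, 0.1, 0.0]
width: 0.999
```

```bash
python3 - <<'E'
from h import *
st()
im=eyes.snapshot("scene");cv2.imwrite("pics/s13.png",cv2.resize(im[180:300,260:400,::-1],None,fx=5,fy=5,interpolation=cv2.INTER_CUBIC))
E
```

```text
t 17.40 p [0.4961 0.024  0.1538] ydir -7.54 x [ 0.  0. -1.] F [-0.2   0.06  0.04] w 0.999 q [-0.19  0.34  1.7   0.    1.1  -0.06]
```

View pics/s13.png

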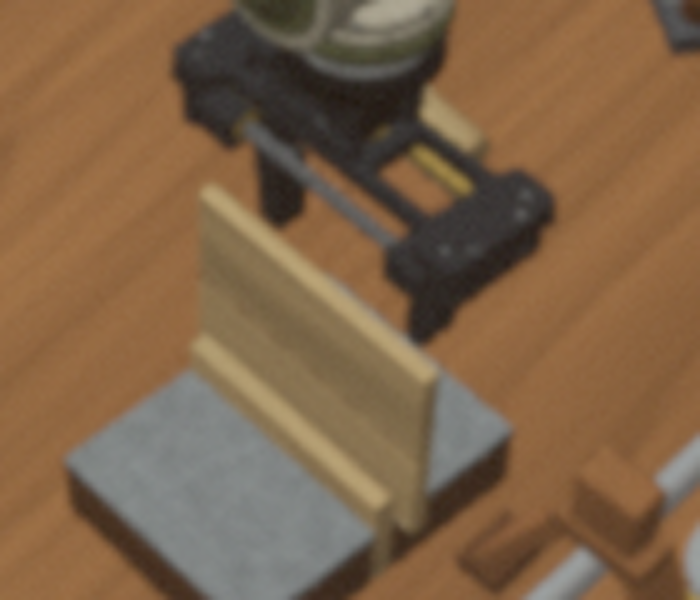

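It stands on its own against the rib. Backing off, rising, and turning 90° to straddle it.

>>> apply_moves([
  [0,0,-0.02],
  [0,0,-0.03],
  [-0.1,0,0],
  [-0.12,0,0],
  [0,0,0],
  [0,0,0],
  [0,0,0],
  [0,0,0],
  [0,0,0],
  [0,0,0],
  [0,0,0],
  [0,0,0],
  [0,0,0],
  [0,0,0],
  [0,0,0],
  [0,0,0],
  [0,0.04,0],
  [0,0.05,0],
  [0,0.04,0],
  [0,0,0],
], turn=[0,0,0,0,0.0417,0.0417,0.0417,0.0417,0.0417,0.0417,0.0417,0.0417,0.0417,0.0417,0.0417,0.0417,0,0,0,0], gripper=[0,0,0,0,0,0,0,0,0,0,0,0,0,0,0,0,0,0,0,0])

```text
time_s: 19.45
ee_pos: [0.4927, -0.0015, 0.2198]
tcp_rot: [-2.153, 0.144, 2.153]
ft_force: [0.1, -0.4, 0.7]
width: 1.001
```

```bash
cat >>h.py <<'E'
YB=np.array([.1305,.9914,0]);XB=np.array([.9914,-.1305,0]);BC=np.array([.4925,-.0115,0])
def bl():
    p,M,s=axes();print("blockframe mm x %.1f y %.1f z %.1f"%(1e3*(p-BC)@XB,1e3*(p-BC)@YB,1e3*p[2]))
E
python3 - <<'E'
from h import *
st();bl()
im=eyes.snapshot("wrist");cv2.imwrite("pics/w14.png",im[:,:,::-1])
E
```

```text
t 19.45 p [ 0.4927 -0.0015  0.2198] ydir -97.62 x [-0. -0. -1.] F [ 0.12 -0.38  0.71] w 1.001 q [-0.24  0.26  1.62 -0.    1.26  1.46]
blockframe mm x -1.1 y 10.0 z 219.8
```

View pics/w14.png

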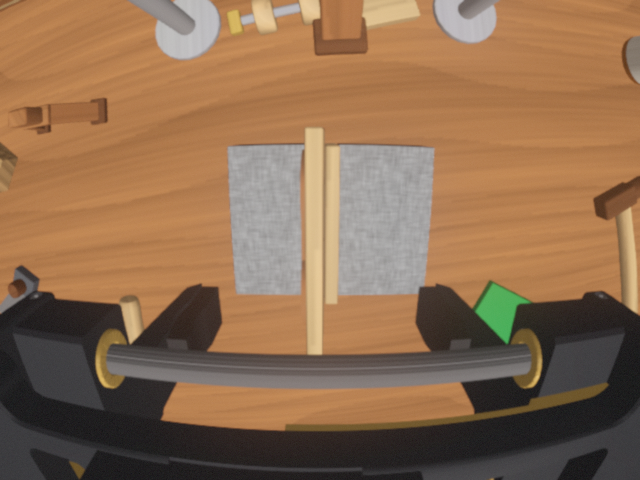

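The standing blank (columns 303–324) is centred between the open jaws and parallel to them. Descending and pinching its top edge gently.

>>> apply_moves([
  [0.06,-0.003,0],
  [0.08,0,0],
  [0.08,0,0],
  [0.035,0,0],
  [0,0,0],
  [0,0,0],
  [0,0,0],
  [0,0,0],
  [0,0,0],
  [0,0,0],
  [0,0,0],
  [0,0,0],
  [0,0,0],
  [0,0,0],
  [0,0,0],
], turn=[0,0,0,0,0,0,0,0,0,0,0,0,0,0,0], gripper=[0,0,0,0,0.4,0.6,0.7,0.72,0.75,0.78,0.81,0.84,0.87,0.9,1], grip_force=10)

```text
time_s: 21.0
ee_pos: [0.493, 0.0007, 0.1433]
tcp_rot: [-2.152, 0.144, 2.153]
ft_force: [-0.0, -0.4, -0.7]
width: 0.115
```

```bash
python3 - <<'E'
from h import *
st();bl()
im=eyes.snapshot("scene");cv2.imwrite("pics/s15.png",cv2.resize(im[180:300,260:400,::-1],None,fx=5,fy=5,interpolation=cv2.INTER_CUBIC))
E
```

```text
t 21.00 p [0.493  0.0007 0.1433] ydir -97.64 x [-0. -0. -1.] F [-0.01 -0.42 -0.71] w 0.115 q [-0.24  0.34  1.72 -0.    1.08  1.47]
blockframe mm x -1.1 y 12.2 z 143.3
```

View pics/s15.png

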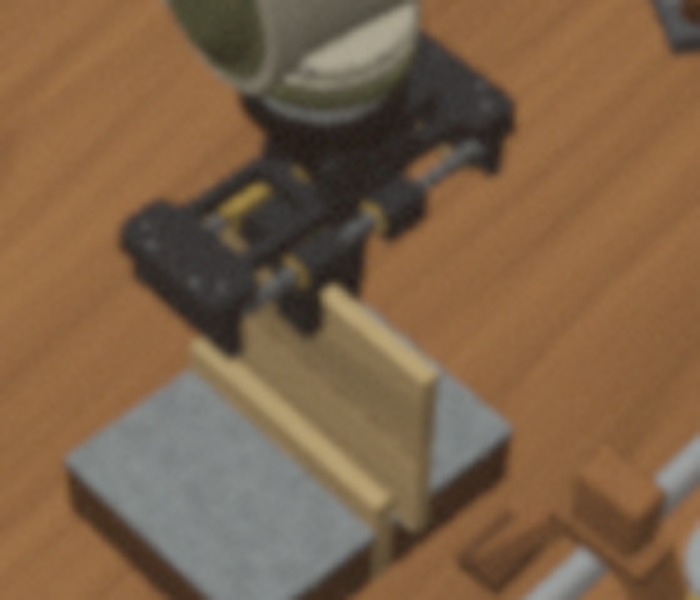

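Pinched (opening 10.1 mm, the board thickness). Lifting over the rib, shifting to the other side and 3.5 mm in -x to centre, then lowering.

>>> apply_moves([
  [-0.02,0,0],
  [-0.04,0,0],
  [-0.04,0,0],
  [-0.015,0,0],
  [0,0.02,0.003],
  [0,0.03,0.004],
  [0,0.025,0.004],
  [0,0.014,0],
  [0.02,0,0],
  [0.04,0,0],
  [0.03,0,0],
  [0.013,0,0],
  [0.005,0,0],
  [0,0,0],
], turn=[0,0,0,0,0,0,0,0,0,0,0,0,0,0], gripper=[1,1,1,1,1,1,1,1,1,1,1,1,1,1])

```text
time_s: 22.45
ee_pos: [0.4862, -0.0252, 0.1453]
tcp_rot: [-2.152, 0.143, 2.153]
ft_force: [0.3, -0.2, -0.7]
width: 0.113
```

```bash
python3 - <<'E'
from h import *
st();bl()
im=eyes.snapshot("scene");cv2.imwrite("pics/s16.png",cv2.resize(im[180:300,260:400,::-1],None,fx=5,fy=5,interpolation=cv2.INTER_CUBIC))
im=eyes.snapshot("wrist");cv2.imwrite("pics/w16.png",im[:,:,::-1])
E
```

```text
t 22.45 p [ 0.4862 -0.0252  0.1453] ydir -97.63 x [-0.  0. -1.] F [ 0.28 -0.15 -0.67] w 0.113 q [-0.29  0.33  1.74  0.    1.07  1.41]
blockframe mm x -4.5 y -14.4 z 145.3
```

View pics/s16.png

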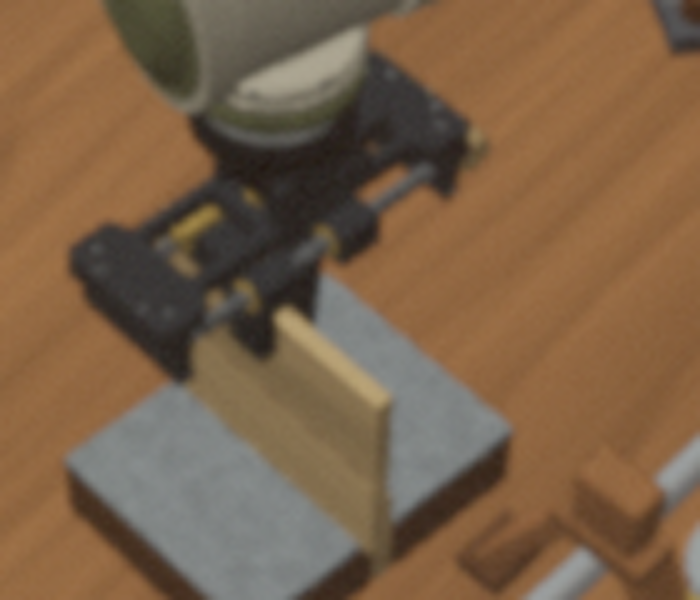

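View pics/w16.png

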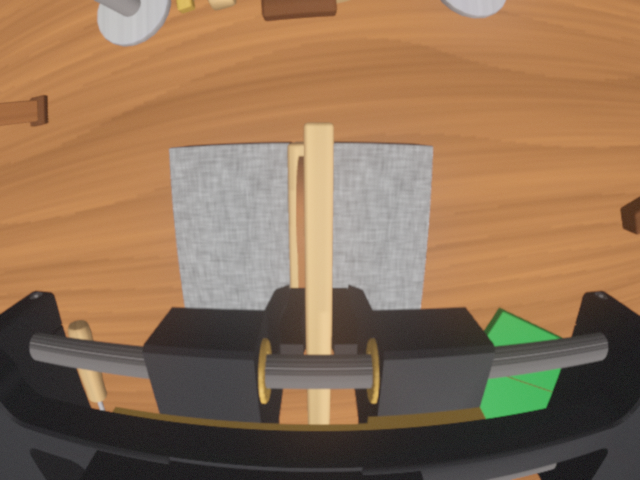

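>>> apply_moves([
  [0.004,0,0],
  [0.004,0,0],
  [0,0,0],
], turn=[0,0,0], gripper=[1,1,1])

```text
time_s: 22.85
ee_pos: [0.4864, -0.0254, 0.1433]
tcp_rot: [-2.153, 0.144, 2.152]
ft_force: [0.8, 0.3, -0.4]
width: 0.112
```

>>> apply_moves([
  [0.003,0,0],
  [0.003,0,0],
  [0,0,0],
], turn=[0,0,0], gripper=[1,1,1])

```text
time_s: 23.15
ee_pos: [0.4868, -0.0255, 0.1427]
tcp_rot: [-2.155, 0.144, 2.15]
ft_force: [-3.2, 0.4, 12.9]
width: 0.109
```

Bottom edge is on the felt (13 N). Relieving, then opening the jaws slightly so the blank stands between them.

>>> apply_moves([
  [-0.006,0,0],
  [0,0,0],
  [0,0,0],
  [0,0,0],
  [0,0,0],
], turn=[0,0,0,0,0], gripper=[1,1,0.86,0.82,0.8])

```text
time_s: 23.65
ee_pos: [0.4862, -0.0253, 0.143]
tcp_rot: [-2.152, 0.144, 2.152]
ft_force: [0.4, -0.4, 1.0]
width: 0.201
```

```bash
python3 - <<'E'
from h import *
st();bl()
im=eyes.snapshot("wrist");cv2.imwrite("pics/w17.png",im[:,:,::-1])
E
```

```text
t 23.65 p [ 0.4862 -0.0253  0.143 ] ydir -97.64 x [-0.  0. -1.] F [ 0.44 -0.38  0.98] w 0.201 q [-0.29  0.33  1.74  0.    1.07  1.41]
blockframe mm x -4.5 y -14.5 z 143.0
```

View pics/w17.png

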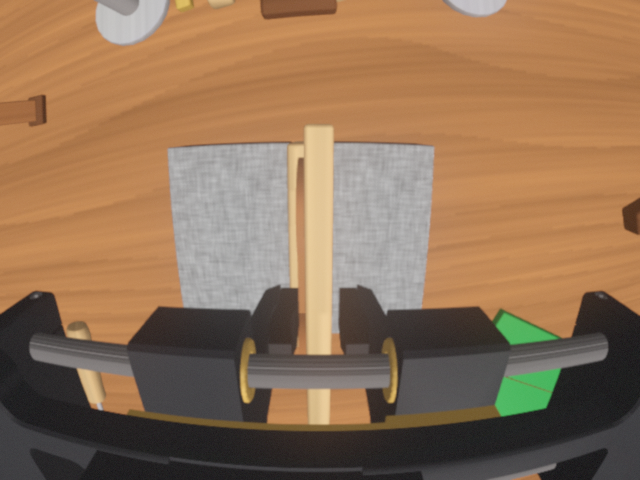

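It stands freely between the pads. Nudging it past balance towards -y so it leans on the -y finger.

>>> apply_moves([
  [0,0.01,0],
  [0,0.007,0],
  [0,0.007,0],
  [0,0.007,0],
  [0,0.007,0],
  [0,0.007,0],
  [0,0.007,0],
  [0,0.007,0],
  [0,0,0],
], turn=[0,0,0,0,0,0,0,0,0], gripper=[0.8,0.8,0.8,0.8,0.8,0.8,0.8,0.8,0.8])

```text
time_s: 24.6
ee_pos: [0.4838, -0.0431, 0.143]
tcp_rot: [-2.152, 0.144, 2.152]
ft_force: [-0.1, 0.1, 0.3]
width: 0.197
```

```bash
python3 - <<'E'
from h import *
st();bl()
im=eyes.snapshot("wrist");cv2.imwrite("pics/w18.png",im[:,:,::-1])
im=eyes.snapshot("scene");cv2.imwrite("pics/s18.png",cv2.resize(im[180:300,260:400,::-1],None,fx=5,fy=5,interpolation=cv2.INTER_CUBIC))
E
```

```text
t 24.60 p [ 0.4838 -0.0431  0.143 ] ydir -97.66 x [-0. -0. -1.] F [-0.11  0.05  0.28] w 0.197 q [-0.33  0.33  1.74 -0.    1.07  1.37]
blockframe mm x -4.5 y -32.5 z 143.0
```

View pics/w18.png

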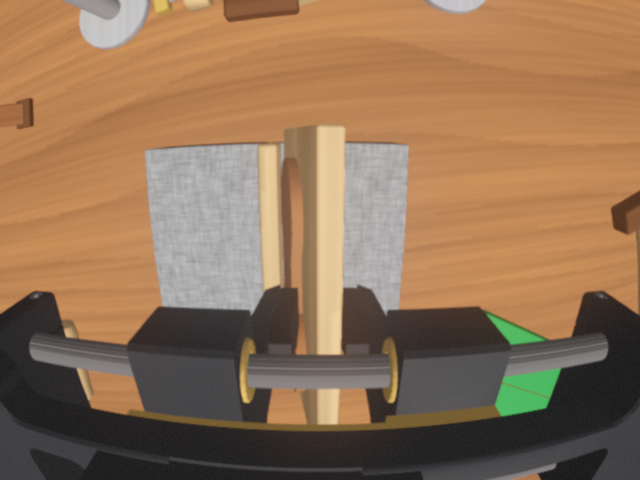

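View pics/s18.png

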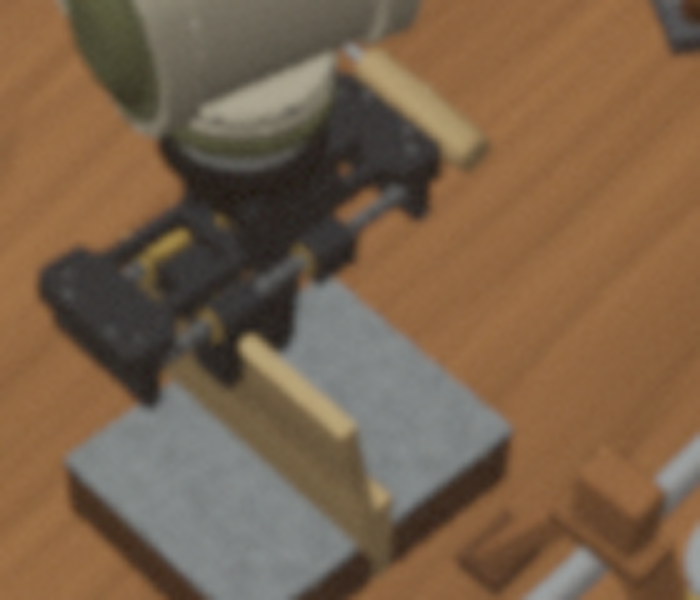

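The blank leans on the -y finger at about 80°. Opening the jaws stepwise lets it lean further, to about 60°.

>>> apply_moves([
  [0,0,0],
  [0.001,0,0.002],
  [0.001,0,0.002],
  [0.001,0,0.002],
  [0.001,0,0.002],
  [0.002,0,0.002],
  [0.002,0,0.002],
  [0.002,0,0.002],
  [0.002,0,0.002],
  [0,0,0],
], turn=[0,0,0,0,0,0,0,0,0,0], gripper=[0.75,0.7,0.65,0.6,0.55,0.5,0.45,0.4,0.35,0.35])

```text
time_s: 25.7
ee_pos: [0.4789, -0.0422, 0.1393]
tcp_rot: [-2.152, 0.144, 2.153]
ft_force: [0.0, 0.6, 0.2]
width: 0.647
```

```bash
python3 - <<'E'
from h import *
st();bl()
im=eyes.snapshot("scene");cv2.imwrite("pics/s19.png",cv2.resize(im[180:300,250:390,::-1],None,fx=5,fy=5,interpolation=cv2.INTER_CUBIC))
E
```

```text
t 25.70 p [ 0.4789 -0.0422  0.1393] ydir -97.64 x [-0.  0. -1.] F [0.   0.55 0.17] w 0.647 q [-0.33  0.32  1.76  0.    1.06  1.37]
blockframe mm x -9.4 y -32.2 z 139.3
```

View pics/s19.png

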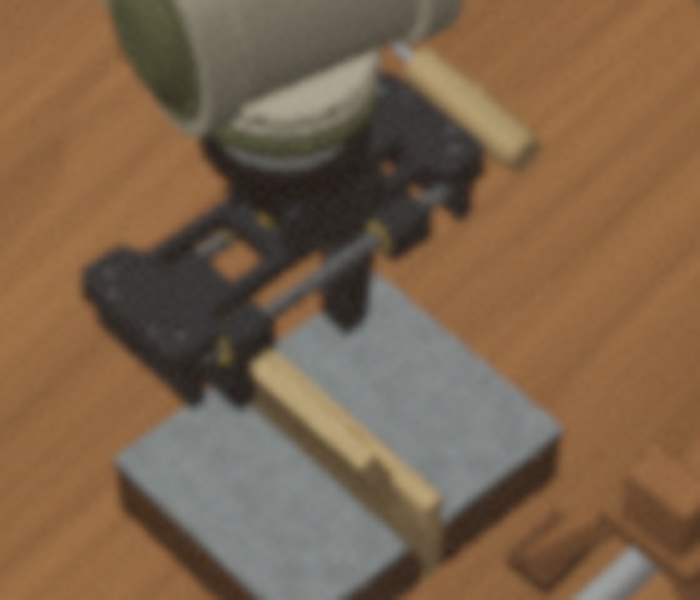

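>>> apply_moves([
  [0.002,0,0.001],
  [0.002,0,0.001],
  [0.003,0,0.001],
  [0.003,0,0.001],
  [0.003,0,0],
  [0.003,0,0],
  [0.003,0,0],
  [0,0,0],
], turn=[0,0,0,0,0,0,0,0], gripper=[0.3,0.25,0.2,0.15,0.1,0.05,0,0])

```text
time_s: 26.55
ee_pos: [0.4778, -0.042, 0.1336]
tcp_rot: [-2.152, 0.144, 2.153]
ft_force: [-0.3, 0.3, -0.4]
width: 0.999
```

```bash
python3 - <<'E'
from h import *
st();bl()
im=eyes.snapshot("scene");cv2.imwrite("pics/s20.png",cv2.resize(im[180:300,250:390,::-1],None,fx=5,fy=5,interpolation=cv2.INTER_CUBIC))
im=eyes.snapshot("wrist");cv2.imwrite("pics/w20.png",im[:,:,::-1])
E
```

```text
t 26.55 p [ 0.4778 -0.042   0.1336] ydir -97.64 x [-0.  0. -1.] F [-0.31  0.31 -0.38] w 0.999 q [-0.33  0.33  1.77 -0.    1.04  1.37]
blockframe mm x -10.6 y -32.2 z 133.6
```

View pics/s20.png

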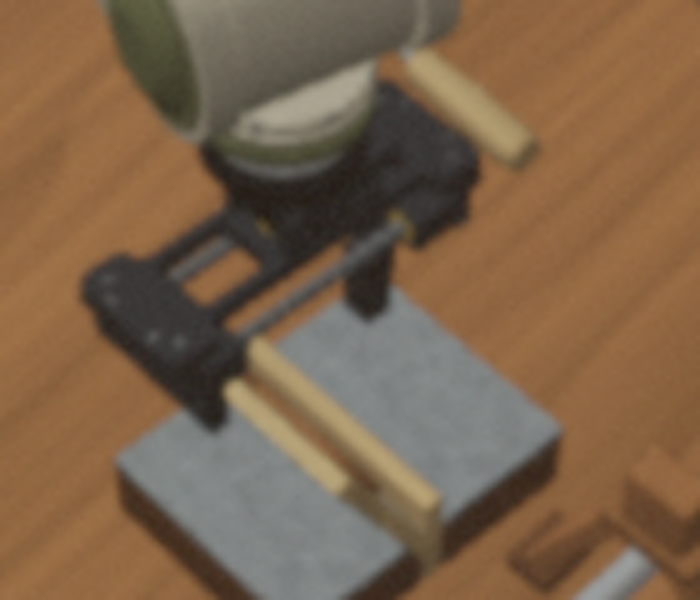

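View pics/w20.png

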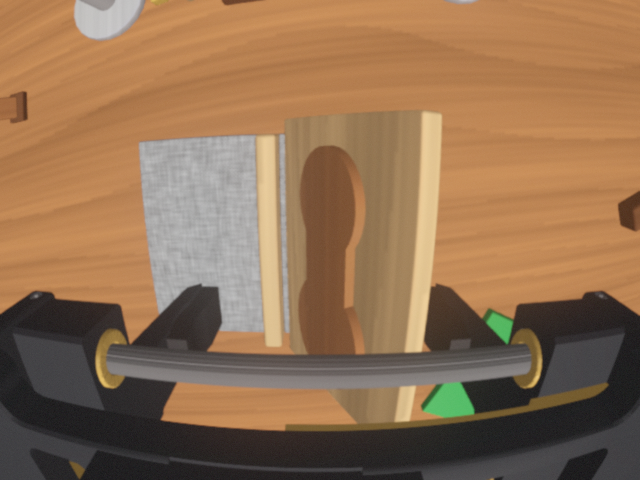

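The blank leans at about 60° with the outline on its upper side. Next I swing the gripper about the contact finger, so the other finger clears past the blank's -x end.

>>> apply_moves([
  [-0.01,0,0],
  [-0.007,0,0],
  [0,0.0005,0.0138],
  [0,0.0005,0.0138],
  [0,0.0005,0.0138],
  [0,0.0005,0.0138],
  [0,0.0005,0.0138],
  [0,0.0005,0.0138],
], turn=[0,0,-0.025,-0.025,-0.025,-0.025,-0.025,-0.025], gripper=[0,0,0,0,0,0,0,0])

```text
time_s: 27.45
ee_pos: [0.4534, -0.0446, 0.1392]
tcp_rot: [2.037, 0.35, -2.035]
ft_force: [-0.2, -0.3, -0.6]
width: 1.001
```

```bash
cat >>h.py <<'E'
def fc(sgn=1):
    p,M,s=axes();f=p+sgn*.0528*M[:,1];print("contact finger blk x %.1f y %.1f z %.1f"%(1e3*(f-BC)@XB,1e3*(f-BC)@YB,1e3*f[2]))
E
python3 - <<'E'
from h import *
st();bl();fc()
im=eyes.snapshot("scene");cv2.imwrite("pics/s21.png",cv2.resize(im[180:300,250:390,::-1],None,fx=5,fy=5,interpolation=cv2.INTER_CUBIC))
E
```

```text
t 27.45 p [ 0.4534 -0.0446  0.1392] ydir -70.45 x [ 0.001 -0.    -1.   ] F [-0.24 -0.25 -0.56] w 1.001 q [-0.36  0.27  1.83 -0.    1.03  0.87]
blockframe mm x -34.5 y -37.9 z 139.2
contact finger blk x -10.5 y -84.9 z 139.2
```

View pics/s21.png

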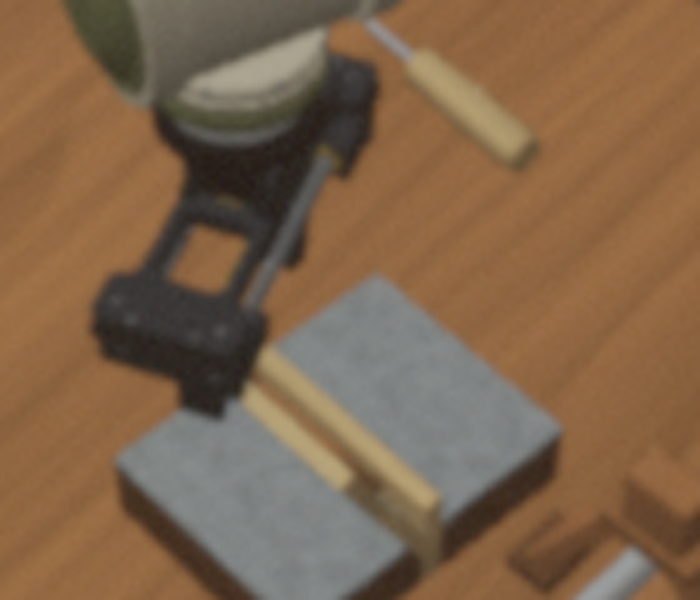

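The contact finger is unmoved (y -84.9). Continuing the swing.

>>> apply_moves([
  [0,0.0005,0.0138],
  [0,0.0005,0.0138],
  [0,0.0005,0.0138],
  [0,0.0005,0.0138],
  [0,0.0005,0.0138],
  [0,0.0005,0.0138],
  [0,0.0005,0.0138],
], turn=[-0.025,-0.025,-0.025,-0.025,-0.025,-0.025,-0.025], gripper=[0,0,0,0,0,0,0])

```text
time_s: 28.2
ee_pos: [0.43, -0.061, 0.1391]
tcp_rot: [1.691, 0.805, -1.69]
ft_force: [0.4, -0.4, 0.6]
width: 1.0
```

```bash
python3 - <<'E'
from h import *
st();fc()
im=eyes.snapshot("scene");cv2.imwrite("pics/s22.png",cv2.resize(im[180:300,240:380,::-1],None,fx=5,fy=5,interpolation=cv2.INTER_CUBIC))
im=eyes.snapshot("wrist");cv2.imwrite("pics/w22.png",im[:,:,::-1])
E
```

```text
t 28.20 p [ 0.43   -0.061   0.1391] ydir -39.05 x [ 0.001 -0.    -1.   ] F [ 0.36 -0.39  0.55] w 1.000 q [-0.41  0.23  1.89  0.    1.02  0.27]
contact finger blk x -10.5 y -84.9 z 139.1
```

View pics/s22.png

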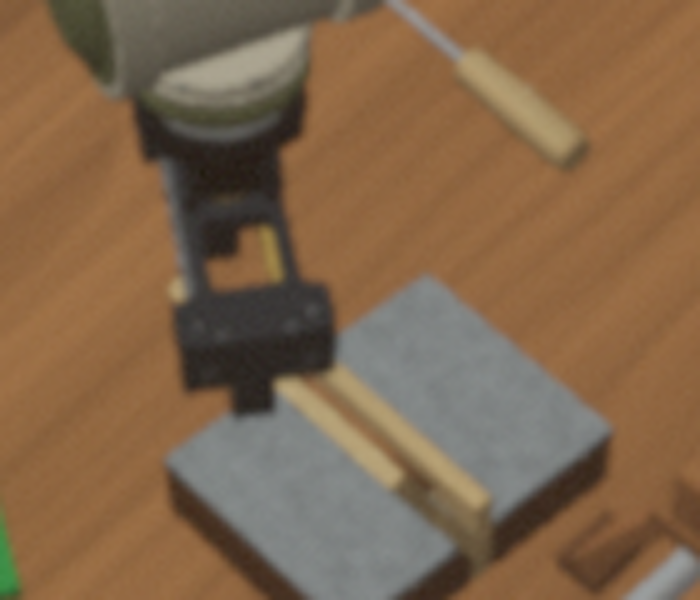

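View pics/w22.png

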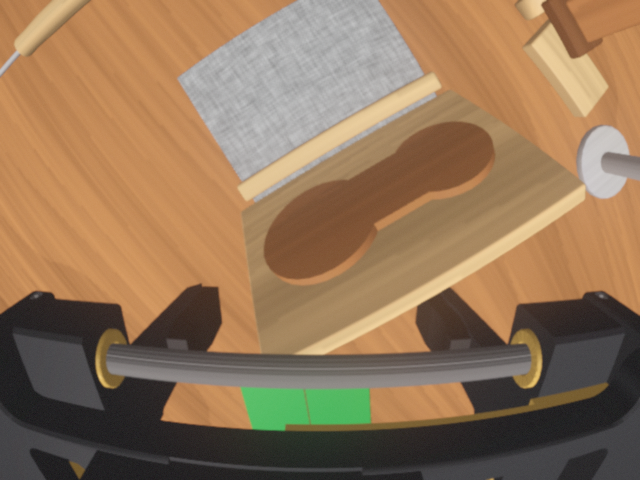

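The free finger has cleared the blank's -x end (left of column 245). Finishing the swing to ydir -7.5°.

>>> apply_moves([
  [0,0.0005,0.0138],
  [0,0.0005,0.0138],
  [0,0.0005,0.0138],
  [0,0.0005,0.0138],
  [0,0.0005,0.0138],
  [0,0.0005,0.0138],
  [0,0.0005,0.0138],
  [0,0,0],
], turn=[-0.025,-0.025,-0.025,-0.025,-0.025,-0.025,-0.025,0], gripper=[0,0,0,0,0,0,0,0])

```text
time_s: 29.1
ee_pos: [0.4186, -0.0874, 0.139]
tcp_rot: [1.309, 1.142, -1.308]
ft_force: [0.6, -0.1, 0.1]
width: 0.998
```

```bash
python3 - <<'E'
from h import *
st();fc()
im=eyes.snapshot("wrist");cv2.imwrite("pics/w23.png",im[:,:,::-1])
E
```

```text
t 29.10 p [ 0.4186 -0.0874  0.139 ] ydir -7.78 x [ 0. -0. -1.] F [ 0.64 -0.06  0.14] w 0.998 q [-0.48  0.22  1.91 -0.    1.01 -0.35]
contact finger blk x -10.5 y -85.1 z 139.0
```

View pics/w23.png

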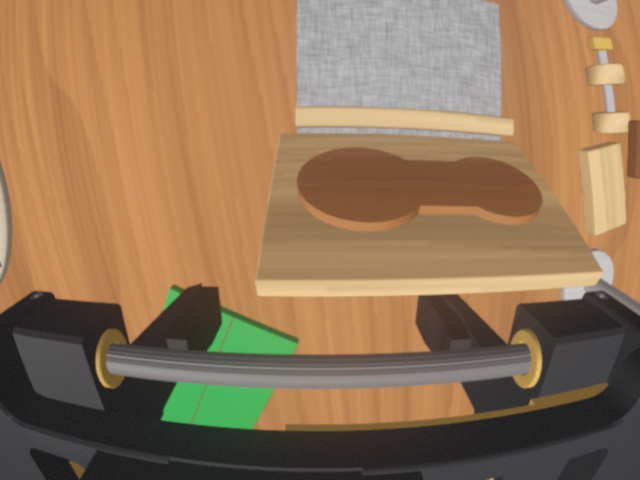

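The blank is square with the outline up and held by one finger's side. Lowering along the mirrored arc to about 45°.

>>> apply_moves([
  [0.01,0,0.014],
  [0.011,0,0.014],
  [0.012,0,0.014],
  [0.013,0,0.013],
  [0.014,0,0.013],
  [0,0,0],
], turn=[0,0,0,0,0,0], gripper=[0,0,0,0,0,0])

```text
time_s: 29.75
ee_pos: [0.4156, -0.1079, 0.1203]
tcp_rot: [1.307, 1.143, -1.308]
ft_force: [0.3, -1.1, 0.4]
width: 1.001
```

```bash
python3 - <<'E'
from h import *
st();fc()
im=eyes.snapshot("wrist");cv2.imwrite("pics/w24.png",im[:,:,::-1])
im=eyes.snapshot("scene");cv2.imwrite("pics/s24.png",cv2.resize(im[190:310,220:360,::-1],None,fx=5,fy=5,interpolation=cv2.INTER_CUBIC))
E
```

```text
t 29.75 p [ 0.4156 -0.1079  0.1203] ydir -7.69 x [-0.  0. -1.] F [ 0.25 -1.14  0.39] w 1.001 q [-0.53  0.25  1.93 -0.    0.97 -0.39]
contact finger blk x -10.9 y -105.7 z 120.3
```

View pics/w24.png

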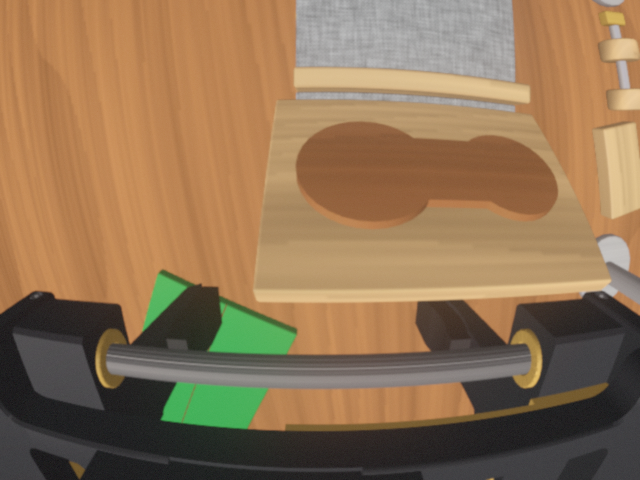

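View pics/s24.png

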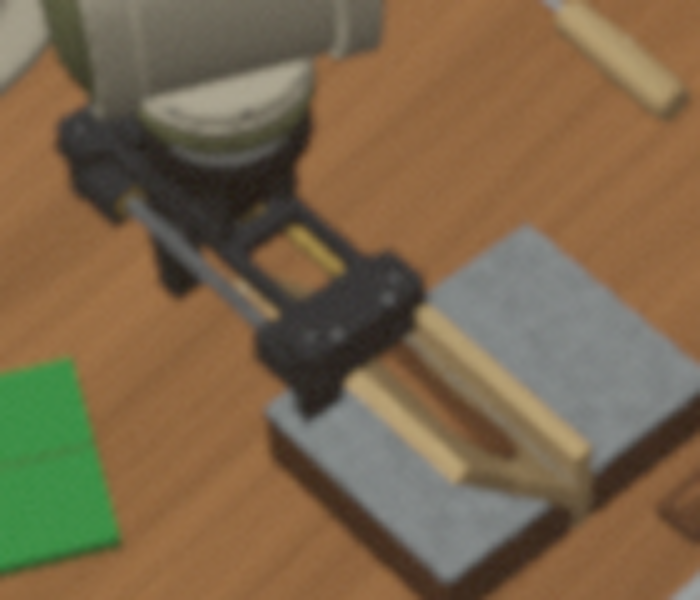

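>>> apply_moves([
  [0.01,0,0.004],
  [0.01,0,0.005],
  [0.01,0,0.006],
  [0.01,0,0.006],
  [0.011,0,0.007],
  [0.011,0,0.007],
  [0.011,0,0.007],
  [0,0,0],
], turn=[0,0,0,0,0,0,0,0], gripper=[0,0,0,0,0,0,0,0])

```text
time_s: 30.65
ee_pos: [0.4138, -0.1199, 0.0984]
tcp_rot: [1.307, 1.144, -1.307]
ft_force: [0.0, -0.7, 0.3]
width: 1.0
```

```bash
python3 - <<'E'
from h import *
st();fc()
im=eyes.snapshot("wrist");cv2.imwrite("pics/w25.png",im[:,:,::-1])
im=eyes.snapshot("scene");cv2.imwrite("pics/s25.png",cv2.resize(im[190:310,220:360,::-1],None,fx=5,fy=5,interpolation=cv2.INTER_CUBIC))
E
```

```text
t 30.65 p [ 0.4138 -0.1199  0.0984] ydir -7.65 x [-0.001  0.001 -1.   ] F [ 0.03 -0.7   0.33] w 1.000 q [-0.56  0.29  1.94  0.    0.91 -0.42]
contact finger blk x -11.1 y -117.9 z 98.3
```

View pics/w25.png

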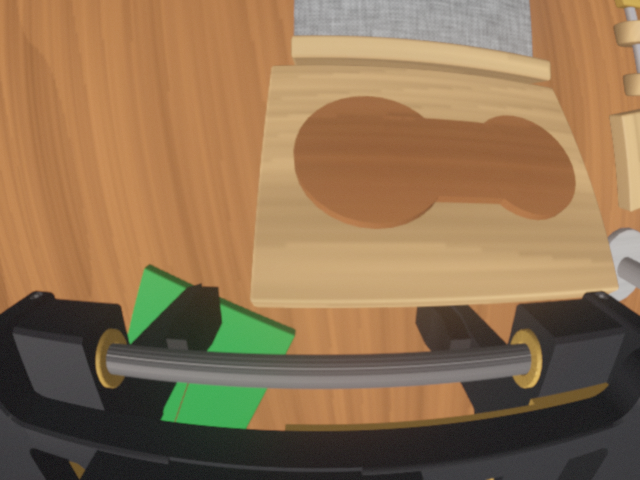

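View pics/s25.png

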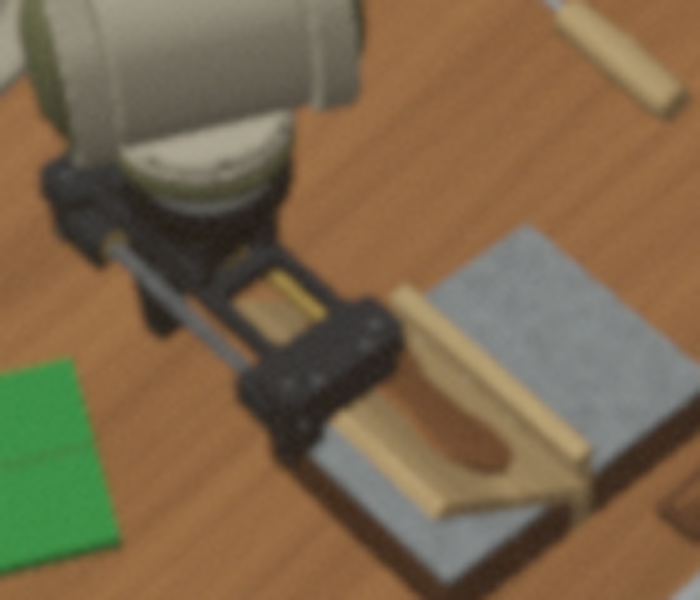

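>>> apply_moves([
  [0.011,0,0.005],
  [0.012,0,0.005],
  [0.012,0,0.005],
  [0.012,0,0.005],
  [0.012,0,0.005],
  [0,0,0],
], turn=[0,0,0,0,0,0], gripper=[0,0,0,0,0,0])

```text
time_s: 31.35
ee_pos: [0.4133, -0.1283, 0.0811]
tcp_rot: [1.307, 1.141, -1.307]
ft_force: [-1.5, -6.8, 3.2]
width: 1.002
```

```bash
python3 - <<'E'
from h import *
st();fc()
im=eyes.snapshot("scene");cv2.imwrite("pics/s26.png",cv2.resize(im[190:310,220:360,::-1],None,fx=5,fy=5,interpolation=cv2.INTER_CUBIC))
E
```

```text
t 31.35 p [ 0.4133 -0.1283  0.0811] ydir -7.69 x [ 0.001 -0.001 -1.   ] F [-1.55 -6.79  3.2 ] w 1.002 q [-0.57  0.32  1.95 -0.    0.86 -0.44]
contact finger blk x -10.5 y -126.3 z 81.1
```

View pics/s26.png

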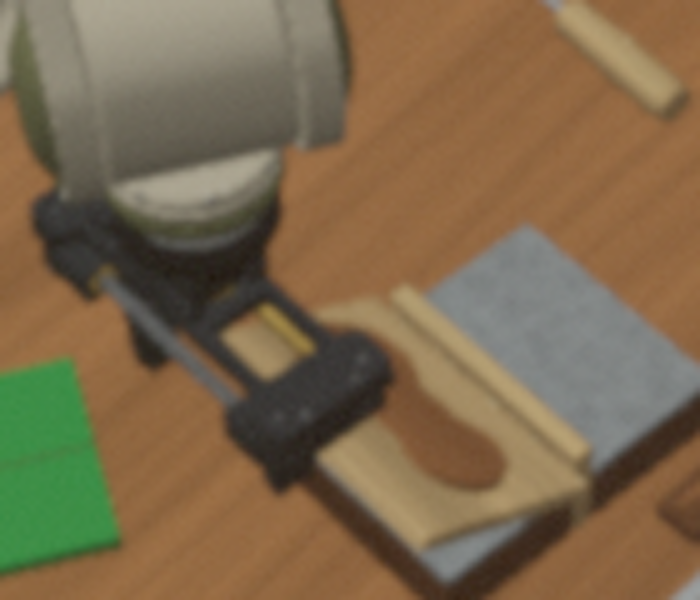

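Preload 7 N against the rib, moving smoothly. Continuing to about 10°.

>>> apply_moves([
  [0.014,0,0.005],
  [0.014,0,0.005],
  [0.014,0,0.004],
  [0.014,0,0.003],
  [0.014,0,0.003],
  [0.014,0,0.002],
  [0.014,0,0.002],
  [0,0,0],
], turn=[0,0,0,0,0,0,0,0], gripper=[0,0,0,0,0,0,0,0])

```text
time_s: 32.2
ee_pos: [0.4127, -0.1371, 0.052]
tcp_rot: [1.306, 1.137, -1.308]
ft_force: [-5.7, -18.2, 3.2]
width: 0.997
```

```bash
python3 - <<'E'
from h import *
st();fc()
im=eyes.snapshot("scene");cv2.imwrite("pics/s27.png",cv2.resize(im[190:310,220:360,::-1],None,fx=5,fy=5,interpolation=cv2.INTER_CUBIC))
E
```

```text
t 32.20 p [ 0.4127 -0.1371  0.052 ] ydir -7.77 x [ 0.002 -0.004 -1.   ] F [ -5.69 -18.21   3.23] w 0.997 q [-0.59  0.38  1.97 -0.    0.78 -0.45]
contact finger blk x -10.0 y -135.2 z 52.1
```

View pics/s27.png

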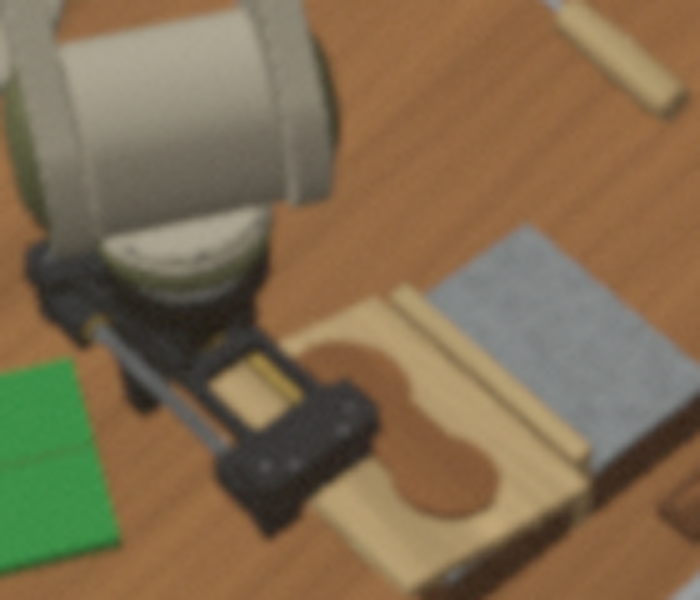

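>>> apply_moves([
  [0.009,0,0.003],
  [0.009,0,0.001],
  [0.009,0,0.001],
  [0.009,0,0],
  [0.009,0,0],
  [0,0,0],
], turn=[0,0,0,0,0,0], gripper=[0,0,0,0,0,0])

```text
time_s: 32.85
ee_pos: [0.4124, -0.1388, 0.0385]
tcp_rot: [1.307, 1.137, -1.309]
ft_force: [-6.3, -21.1, 0.7]
width: 1.0
```

```bash
python3 - <<'E'
from h import *
st();fc()
im=eyes.snapshot("scene");cv2.imwrite("pics/s28.png",cv2.resize(im[190:310,220:360,::-1],None,fx=5,fy=5,interpolation=cv2.INTER_CUBIC))
E
```

```text
t 32.85 p [ 0.4124 -0.1388  0.0385] ydir -7.79 x [ 0.002 -0.004 -1.   ] F [ -6.32 -21.1    0.7 ] w 1.000 q [-0.59  0.41  1.98 -0.    0.75 -0.46]
contact finger blk x -10.0 y -136.9 z 38.7
```

View pics/s28.png

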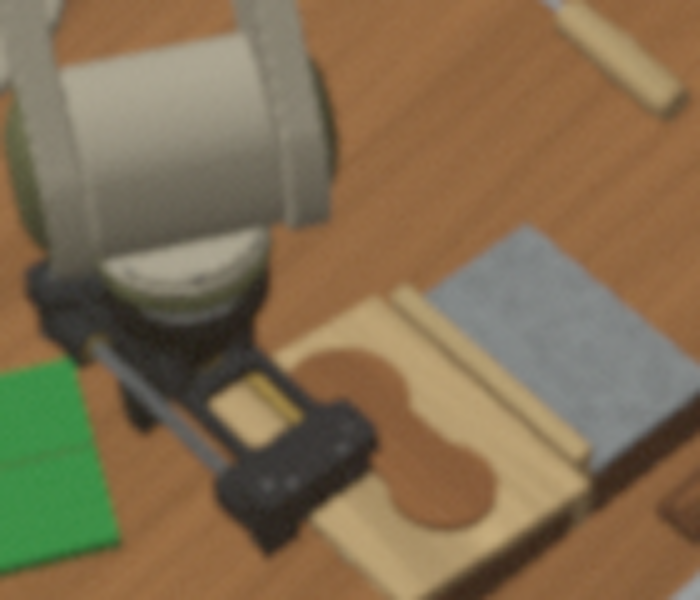

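>>> apply_moves([
  [0.008,0,0.002],
  [0.008,0,0.002],
  [0.008,0,0],
  [0,0,0],
], turn=[0,0,0,0], gripper=[0,0,0,0])

```text
time_s: 33.3
ee_pos: [0.4122, -0.1393, 0.0311]
tcp_rot: [1.307, 1.138, -1.308]
ft_force: [-4.7, -16.4, -0.9]
width: 0.998
```

```bash
python3 - <<'E'
from h import *
st();fc()
im=eyes.snapshot("scene");cv2.imwrite("pics/s29.png",cv2.resize(im[190:310,220:360,::-1],None,fx=5,fy=5,interpolation=cv2.INTER_CUBIC))
E
```

```text
t 33.30 p [ 0.4122 -0.1393  0.0311] ydir -7.76 x [ 0.002 -0.003 -1.   ] F [ -4.7  -16.44  -0.91] w 0.998 q [-0.6   0.43  1.98 -0.    0.73 -0.46]
contact finger blk x -10.1 y -137.4 z 31.3
```

View pics/s29.png

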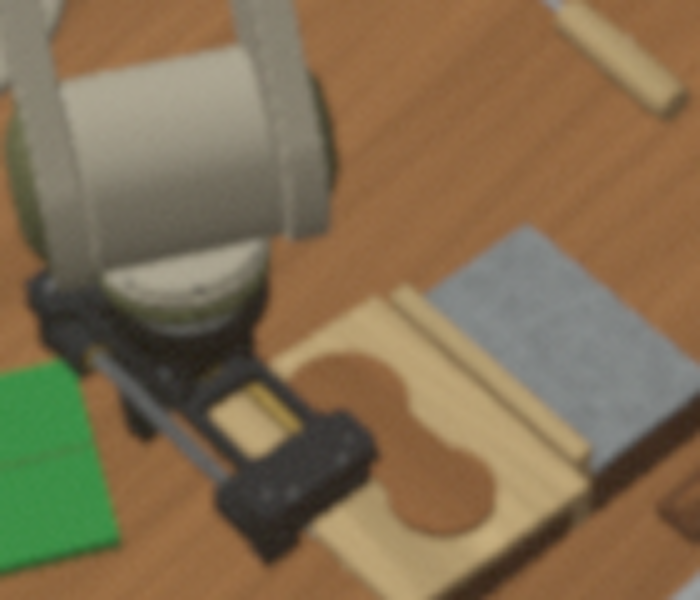

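>>> apply_moves([
  [0.006,0,0.001],
  [0.006,0,0],
  [0,0,0],
], turn=[0,0,0], gripper=[0,0,0])

```text
time_s: 33.65
ee_pos: [0.4122, -0.1394, 0.0275]
tcp_rot: [1.307, 1.139, -1.308]
ft_force: [-4.2, -15.2, 0.4]
width: 0.999
```

>>> apply_moves([
  [0.006,0,0],
  [0.006,0,0],
  [0,0,0],
], turn=[0,0,0], gripper=[0,0,0])

```text
time_s: 33.95
ee_pos: [0.4122, -0.1393, 0.0239]
tcp_rot: [1.307, 1.139, -1.308]
ft_force: [-3.1, -16.0, -1.3]
width: 0.999
```

```bash
python3 - <<'E'
from h import *
st();fc()
im=eyes.snapshot("scene");cv2.imwrite("pics/s30.png",cv2.resize(im[220:300,260:360,::-1],None,fx=7,fy=7,interpolation=cv2.INTER_CUBIC))
E
```

```text
t 33.95 p [ 0.4122 -0.1393  0.0239] ydir -7.75 x [ 0.002 -0.003 -1.   ] F [ -3.15 -16.01  -1.3 ] w 0.999 q [-0.6   0.44  1.99 -0.    0.71 -0.46]
contact finger blk x -10.2 y -137.5 z 24.0
```

View pics/s30.png

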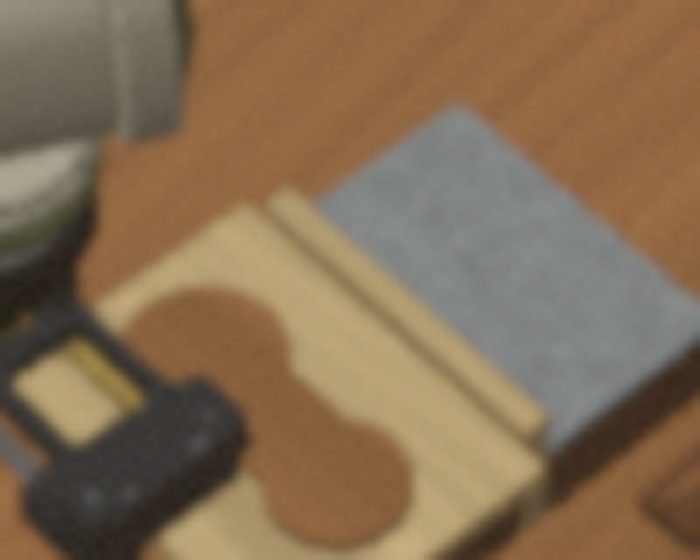

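```bash
python3 - <<'E'
from h import *
for xc in (-.004,):
  for zc in (.055,.065,.075):
    print(zc,proj("scene",[BC+(xc+.08)*XB-.126*YB+[0,0,zc],BC+(xc+.08)*XB-.006*YB+[0,0,.055],BC+(xc-.08)*XB-.126*YB+[0,0,zc],BC+(xc-.08)*XB-.006*YB+[0,0,.055]]).round(1).tolist())
im=eyes.snapshot("scene");cv2.imwrite("pics/s31.png",cv2.resize(im[240:330,250:350,::-1],None,fx=6,fy=6,interpolation=cv2.INTER_CUBIC))
E
```

```text
0.055 [[300.6, 315.1], [337.4, 286.8], [258.1, 274.3], [294.4, 249.0]]
0.065 [[300.5, 312.8], [337.4, 286.8], [257.8, 271.9], [294.4, 249.0]]
0.075 [[300.4, 310.5], [337.4, 286.8], [257.5, 269.5], [294.4, 249.0]]
```

View pics/s31.png

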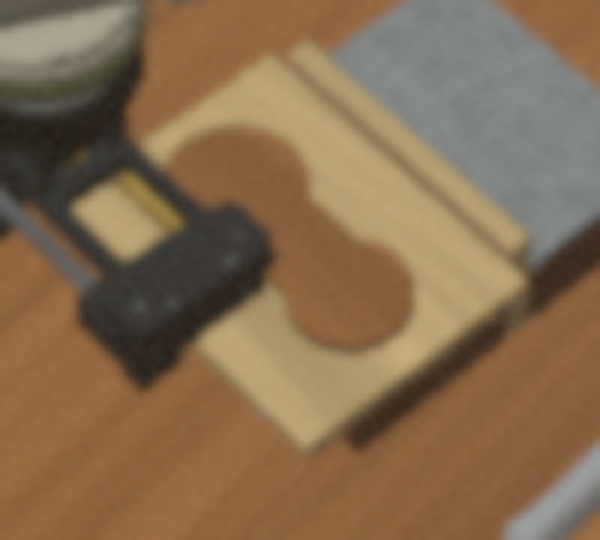

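The blank's corner (301.3,315.0) and (337.5,287.2) match the predicted flat pose to within 0.5 px, so it is flat. Backing the finger off and rising clear.

>>> apply_moves([
  [0,0,0.004],
  [0,0,0.006],
  [0,0,0.01],
  [0,0,0.04],
  [0,0,0.08],
  [-0.05,0,0.06],
  [-0.12,0,0],
  [-0.15,0,0],
  [-0.15,0,0],
  [-0.15,0,0],
  [-0.1,0,0],
  [0,-0.1,0.05],
  [0,-0.1,0.05],
  [0,-0.1,0.05],
  [0,0,0],
], turn=[0,0,0,0,0,0,0,0,0,0,0,0,0,0,0], gripper=[0,0,0,0,0,0,0,0,0,0,0,0,0,0,0])

```text
time_s: 35.55
ee_pos: [0.3062, -0.2306, 0.24]
tcp_rot: [1.309, 1.142, -1.309]
ft_force: [-0.7, -0.4, -0.2]
width: 0.999
```

```bash
python3 - <<'E'
from h import *
st()
for n in("scene","top"):
    im=eyes.snapshot(n);cv2.imwrite(f"pics/{n}_f.png",im[:,:,::-1])
a=cv2.resize(cv2.imread("pics/scene_f.png")[190:340,240:440],None,fx=3.2,fy=3.2,interpolation=cv2.INTER_CUBIC);cv2.imwrite("pics/fa.png",a)
E
```

```text
t 35.55 p [ 0.3062 -0.2306  0.24  ] ydir -7.82 x [-0. -0. -1.] F [-0.68 -0.42 -0.2 ] w 0.999 q [-0.95 -0.01  1.87 -0.    1.28 -0.82]
```

View pics/fa.png

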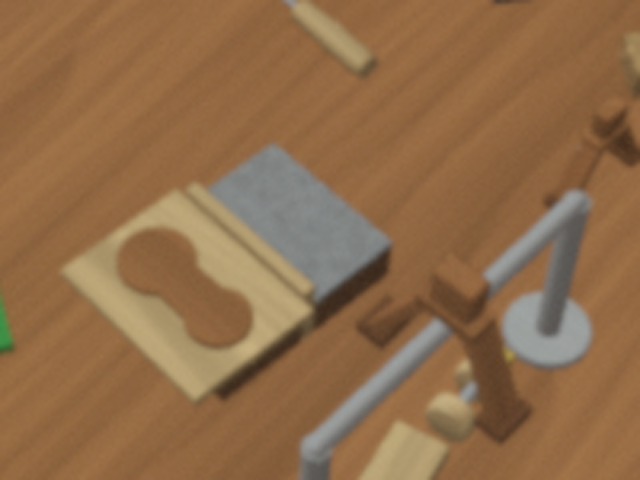

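View pics/top_f.png

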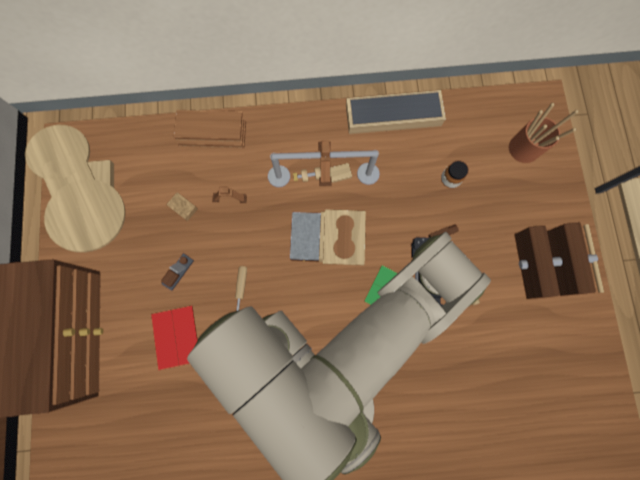

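```bash
python3 - <<'E'
from h import *
s=lambda p:(240+p[0]/3.2-.3,190+p[1]/3.2-.3)
P=onplane("scene",[s(p) for p in((62,270),(178,188),(312,308),(197,402))],.055)
F=onplane("scene",[s(p) for p in((273,145),(390,243))],.045)
f=lambda Q:np.round(1e3*np.stack([(Q-BC)@XB,(Q-BC)@YB],1),1).tolist()
print("plate",f(P),"felt +y corners",f(F))
im=cv2.imread("pics/top_f.png");h=cv2.cvtColor(im,cv2.COLOR_BGR2HSV)
r=np.zeros(h.shape[:2],bool);r[200:275,285:375]=1
felt=cv2.morphologyEx(((h[...,1]<60)&r).astype(np.uint8),cv2.MORPH_OPEN,np.ones((3,3),np.uint8))
c,Q,m=rect("top",felt,.045);print("felt",m,(np.array([*m[0],0])/1e3-BC)@XB)
l=((h[...,1]<140)&(h[...,0]>12)&(h[...,2]>130)&r).astype(np.uint8);l[:,:326]=0
c,Q,m=rect("top",cv2.morphologyEx(l,cv2.MORPH_OPEN,np.ones((3,3),np.uint8)),.055);print("plate",m,(np.array([*m[0],0])/1e3-BC)@XB)
E
```

```text
plate [[-82.9, -123.7], [-83.7, -3.2], [74.0, -4.6], [77.5, -125.3]] felt +y corners [[-71.2, 90.3], [65.8, 89.7]]
felt ((492.20660400390625, 36.98224639892578), (85.19915771484375, 142.62123107910156), 82.3092041015625) -0.006617805945587147
plate ((475.69073486328125, -94.80540466308594), (142.71142578125, 221.205810546875), 84.47054290771484) -0.005793350148010266
```

The blank's centre is within about 2 mm of the block's centre lengthwise, it is square and flat, and the robot is clear. Handing in.

```bash
python3 - <<'E'
from bench import hand_in
print(hand_in())
E
```

```text
the job is handed in; nothing more can be done
None
```

The bridge hangs astride the steel bar and the blank lies turned over on the empty felt rest. The job was handed in at about 35.7 s of the 58 s allowed.

- **Bridge:** I lifted it by the grip and lowered it onto the bar until I felt about 6 N of contact. The last scene and top pictures show it straddling the bar.
- **Blank, lifting:** I pressed its overhanging edge against the rib with both fingers and levered it up to standing. I then pinched its top edge and carried it over the rib, so it was briefly off the block, and stood it on the other felt.
- **Blank, lowering:** I leaned it on one finger and lowered it slowly, pressed against the rib, until it lay flat. There was no drop.

**Last checks**
- In the scene picture two of the blank's top corners matched the flat pose to within about 1 px before release. After release all four corners showed it square along the rib, with its centre about 1–2 mm from the block's lengthwise. The outline faces up.
- The other objects in view look unmoved. Part of the mallet and the green sheet were hidden behind the arm in the last top picture.
- The gripper was open and touching nothing.

**Did not go as planned or disagreed**
- The first push against the rib briefly reached about 40 N sideways (43 N in total) through the fingers before I eased it. The 40 N limit names the arm and the gripper's body. I took it that the fingers do not count towards it.
- Wrist-camera positions scattered by a few mm from reading to reading, so I relied on averages and contact.
- The final top-view outline of the blank did not separate cleanly (143 × 221 mm instead of 120 × 160), so I used the scene-view corners instead.

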